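# Sieve the hand-exercise balls after a session

## Task

The small red balls and large wooden balls of the hand-exercise set are mixed in the sieve pan. Sort them with the pan, without handling the balls: hold it by its bar over the blue box and tilt the slotted end down until all the small balls have dropped through into the blue box while the large ones stay in the pan, then tip the large balls over the spout into the white box. Put the empty pan back upright on the middle of its green mat, let go, and leave the other things on the table as they are.

Things in the scene. Friction and masses are not known exactly. Their poses are not given: they have to be found in the camera images.
- sieve_handle (a point): Centre of the blue bar handle of the loose aluminium sieve pan (0.35 kg). The bar is level, 12 mm thick (pan's x), 22 mm high, 132 mm long (pan's y), carried across the pan on side posts; its centre is 14 mm from the pan's middle towards +x and 100 mm above the underside. Grip it across its 12 mm. Axes: x to the slotted, walled end, -x to the open spout, z up. It balances about under the bar.
- sieve_base (a point): Centre of the pan's underside, same axes. Pan 196 mm long (x, from -95 to 101), 124 mm wide (y), side walls 45 mm high. Along x the inner floor is: -95 to -50 mm a ramp falling 20 degrees from the open spout lip; -50 to 0 flat, 4 mm above the underside, where all balls start; 0 to 30 a ramp rising 10 degrees; 30 to 98 slots; then a 45 mm end wall. Level, balls stay in the flat part.
- sieve_slots (a point): Centre of the slotted floor, 64 mm from the pan's middle towards +x, 9 mm above the underside: five slots 18 mm wide, 68 mm long, along x between 7 mm round bars. Balls roll onto it when the +x end is tilted down clearly more than 10 degrees (25 to 30 serves well).
- sieve_spout (a point): Middle of the open spout lip, 95 mm from the pan's middle towards -x, 20 mm above the underside, 118 mm wide. The large balls roll out over it when the spout end is tilted down clearly more than 20 degrees (about 45 to 50 serves well).
- mat_top (a point): Centre of the top of the green mat on which the sieve pan starts, 240 x 170 mm (its x, y), 3 mm thick, fixed; the pan starts with its x nearly along the mat's x.
- bead_box_in (a point): Centre of the inner floor of the blue open box, for the small balls: 180 x 160 mm outside (its x, y), 60 mm high, walls and floor 4 mm, fixed. It and the white box may change places.
- ball_box_in (a point): Centre of the inner floor of the white open box, for the large balls: same size as the blue box, fixed.
- ball0_center (a point): Centre of one of the three large wooden balls, 36 mm across, 18 g; it cannot pass the slots.
- ball1_center (a point): Centre of one of the three large wooden balls, 36 mm across, 18 g; it cannot pass the slots.
- ball2_center (a point): Centre of one of the three large wooden balls, 36 mm across, 18 g; it cannot pass the slots.
- bead0_center (a point): Centre of one of the four small red-painted steel balls, 14 mm across, 11 g; it falls through the slots.
- bead1_center (a point): Centre of one of the four small red-painted steel balls, 14 mm across, 11 g; it falls through the slots.
- bead2_center (a point): Centre of one of the four small red-painted steel balls, 14 mm across, 11 g; it falls through the slots.
- bead3_center (a point): Centre of one of the four small red-painted steel balls, 14 mm across, 11 g; it falls through the slots.
- gel: Bystander: clear gel bottle with blue cap, 56 mm across, 170 mm high, beyond the boxes; origin at its foot.
- cup: Bystander: white mug, 76 mm across, 85 mm high; origin at its foot.
- jar: Bystander: amber jar with white lid, 60 mm across, 60 mm high; origin at its foot.
- remote: Bystander: white remote control lying flat, 150 x 45 x 18 mm; origin under its centre.
- brush: Bystander: brush with a wooden handle, lying flat at the robot's left; origin under it.
Things that resemble listed ones, but are neither listed nor needed, are in the scene too. What is meant by the part that bears bead_box_in is not black, and is the larger of those in its own colour.

How it is judged:
On the way, in this order (a step that is already met when the one before it is completed fails the run):
1. all four small balls are in the blue box while the three large balls are still in the sieve pan (x of bead0_center in the frame of bead_box_in between -0.087 and 0.087 m and y of bead0_center in the frame of bead_box_in between -0.077 and 0.077 m and z of bead0_center in the frame of bead_box_in between -0.004 and 0.056 m and x of bead1_center in the frame of bead_box_in between -0.087 and 0.087 m and y of bead1_center in the frame of bead_box_in between -0.077 and 0.077 m and z of bead1_center in the frame of bead_box_in between -0.004 and 0.056 m and x of bead2_center in the frame of bead_box_in between -0.087 and 0.087 m and y of bead2_center in the frame of bead_box_in between -0.077 and 0.077 m and z of bead2_center in the frame of bead_box_in between -0.004 and 0.056 m and x of bead3_center in the frame of bead_box_in between -0.087 and 0.087 m and y of bead3_center in the frame of bead_box_in between -0.077 and 0.077 m and z of bead3_center in the frame of bead_box_in between -0.004 and 0.056 m and x of ball0_center in the frame of sieve_base between -0.1 and 0.1 m and y of ball0_center in the frame of sieve_base between -0.062 and 0.062 m and z of ball0_center in the frame of sieve_base between 0 and 0.07 m and x of ball1_center in the frame of sieve_base between -0.1 and 0.1 m and y of ball1_center in the frame of sieve_base between -0.062 and 0.062 m and z of ball1_center in the frame of sieve_base between 0 and 0.07 m and x of ball2_center in the frame of sieve_base between -0.1 and 0.1 m and y of ball2_center in the frame of sieve_base between -0.062 and 0.062 m and z of ball2_center in the frame of sieve_base between 0 and 0.07 m), for 0.2 s.
2. all three large balls are in the white box, the small ones in the blue box (x of bead0_center in the frame of bead_box_in between -0.087 and 0.087 m and y of bead0_center in the frame of bead_box_in between -0.077 and 0.077 m and z of bead0_center in the frame of bead_box_in between -0.004 and 0.056 m and x of bead1_center in the frame of bead_box_in between -0.087 and 0.087 m and y of bead1_center in the frame of bead_box_in between -0.077 and 0.077 m and z of bead1_center in the frame of bead_box_in between -0.004 and 0.056 m and x of bead2_center in the frame of bead_box_in between -0.087 and 0.087 m and y of bead2_center in the frame of bead_box_in between -0.077 and 0.077 m and z of bead2_center in the frame of bead_box_in between -0.004 and 0.056 m and x of bead3_center in the frame of bead_box_in between -0.087 and 0.087 m and y of bead3_center in the frame of bead_box_in between -0.077 and 0.077 m and z of bead3_center in the frame of bead_box_in between -0.004 and 0.056 m and x of ball0_center in the frame of ball_box_in between -0.087 and 0.087 m and y of ball0_center in the frame of ball_box_in between -0.077 and 0.077 m and z of ball0_center in the frame of ball_box_in between -0.004 and 0.056 m and x of ball1_center in the frame of ball_box_in between -0.087 and 0.087 m and y of ball1_center in the frame of ball_box_in between -0.077 and 0.077 m and z of ball1_center in the frame of ball_box_in between -0.004 and 0.056 m and x of ball2_center in the frame of ball_box_in between -0.087 and 0.087 m and y of ball2_center in the frame of ball_box_in between -0.077 and 0.077 m and z of ball2_center in the frame of ball_box_in between -0.004 and 0.056 m), for 0.2 s.
At the end, for the whole second after the job is handed in: All four small balls lie in the blue box and all three large balls in the white box (centres inside the walls and below the rims, slower than 50 mm/s); the empty sieve pan stands upright (within 0.06 rad) and flat on the mat, its middle within 50 mm of the mat's middle, at rest and released (all of step 2 and linear speed of each of ball0, ball1, ball2, bead0, bead1, bead2, bead3 below 0.05 m/s and horizontal distance between sieve_base and mat_top below 0.05 m and angle between sieve_base's own z axis and vertical below 0.06 rad and z of sieve_base in the frame of mat_top below 0.004 m and linear speed of sieve below 0.02 m/s); the robot touches nothing.
It fails at once if a ball is touched by the gripper fingers (over 0.5 N) (contact force between the fingers and ball0 above 0.5 N or contact force between the fingers and ball1 above 0.5 N or contact force between the fingers and ball2 above 0.5 N or contact force between the fingers and bead0 above 0.5 N or contact force between the fingers and bead1 above 0.5 N or contact force between the fingers and bead2 above 0.5 N or contact force between the fingers and bead3 above 0.5 N).
It fails at once if a bystander (bottle, mug, jar, remote, brush) is moved over 40 mm or an upright one is tipped (distance of any of gel, cup, jar, remote, brush from where it was at the start of the episode above 0.04 m or angle between any of gel, cup, jar's own z axis and vertical above 0.4 rad).
It also fails if it takes over 72 s, if anything falls off the work surface, if the arm or the gripper's body presses on something with over 40 N, if the wrist force passes 120 N, or if a joint passes its speed limit or range.

## Robot

A 6-joint arm with a two-finger parallel gripper is mounted at the origin on the work surface. World frame = base frame: x ahead of the robot, y to its left, z up, the work surface at z = 0. Lengths are in m, angles in rad, forces in N, time in s.
With the tool pointing down it reaches from about 0.35 to 0.725 m from the base axis. Payload 4.3 kg.
Tool frame: the origin (TCP) lies on the centre line of the jaws, within the pads' length; the fingertips stand 11 mm ahead of it and the grasp point (between the pads) lies 8 mm behind it (nose_length is the distance from the TCP to the fingertips, in m); z points along the fingers, y is the line along which they close (so a half turn about z gives the same grasp; the last joint's range is limited). The gripper opens to 85 mm and grips with 20 to 120 N. Pads are 22 mm wide; open, the fingers measure 114 mm over their backs; the gripper's body (76 mm by 85 mm) begins 54 mm behind the grasp point. The pads swing forward as they close: fully open they stand 13 mm farther back than shut.
Start: joints at [1.2, 0.377, 0.081, 1.274, 0, 1.46], TCP at [0.148, 0.556, 0.242] pointing down, gripper open.
Joint ranges: [-2.72, 2.72], [-0.84, 1.66], [-1.02, 1.22], [-1.77, 2.12], [-1.37, 1.28], [-3.14, 3.14]. Speed limits (rad/s): [2.57, 2.57, 3.14, 3.14, 3.14, 3.14].

## Interface

Orientations are given as a rotation vector (axis times angle).
In Python, from plant import get_obs, read_camera, camera_info, finish_job, nose_length gives the robot as it stands.
- The arm moves only by the tool servo_tool, never from a script. Its arguments are lists of equal length, an entry for each row: "slide": the shift along the tool's x, y, z in m, a list of three; "turn": the turn about the tool's z in degrees; "grip": the opening, from 0 (shut) to 1 (fully open). In form: {"slide": [[x, y, z], ...], "turn": [turn, ...], "grip": [grip, ...]}. A call has 1 to 10 rows; each row is the pose to reach, as a shift and turn from the pose commanded when the call began, along the tool's axes at that moment; what a row does not reach only later rows make up. A row lasts 1/10 s, in which the tool goes at most 50 mm and 8.59 degrees, less where a joint would pass 70% of its speed; a pose out of reach is approached as far as the arm can. A call with a gripper value outside its range is refused whole. The fingers move at their own pace and stop on an object; "squeeze" is the grip in N (left out, the last holds). Time passes only in rows, so rows that repeat a pose let the fingers close. It gives the time, the measured TCP pose, the force, the opening and the grip force at its end, in the units of the state.
- get_obs(): the state, without advancing time (a new reading comes with each control period).
- read_camera(name): name is "scene" or "top" or "wrist"; returns the picture (420x560x3 uint8, red, green, blue); there is no depth.
- camera_info(name): a dict with "K" (3x3 intrinsics, pixels), "camera_from_world" (4x4, takes a point from world to camera coordinates). Camera axes: x right, y up, looking along -z (the intrinsics and any distortion apply to the point x, -y, -z); pixel columns grow to the right and rows downward; lengths in m; the calibration is good to about 2 mm. A picture is of the moment at which its call begins: read the wrist's pose just before it. camera_info takes no time and is no camera call; for the wrist camera it gives the pose at the moment of the call.
- finish_job(): hands the job in; it is judged then, once.
The state is a dict: "time_s": time; "joint_pos": joint angles; "dq": joint speeds; "joint_torque": joint torques, N m; "position": TCP position; "tcp_rot": TCP orientation; "wrist_force": force on the tool from outside, world axes, zero at the start; "moment": the same for the moment, N m; "opening": finger opening in m; "grasp_force": force on a finger pad.
Only numpy, scipy, OpenCV 4.12 (cv2) and the standard library are available. Lean on these libraries where they do the work, as an engineer would, in place of code of your own. Each camera call takes 0.05 s, during which the arm holds its last target. There are 200 camera calls.

## Working session

There is one attempt and no reset: what is moved stays moved. The work goes in short steps, Python scripts to look and compute and a tool call to move; the robot and the scene stay as the last step left them, time stands still between calls to the robot, and variables do not carry over. Pictures are saved under pics/ and viewed, at most 10 in all, crops included, and the job is handed in when it is done.

Besides the shell and the picture viewer there is one more tool, called by a JSON object that holds its "method" and its "body". servo_tool: Moves the arm, as the interface text tells. Its arguments: {"type":"object","properties":{"slide":{"type":"array"},"turn":{"type":"array"},"grip":{"type":"array"},"squeeze":{"type":"number"}},"required":["slide","turn","grip"]}

```bash
mkdir -p pics; ls; python3 - <<'E'
from plant import *
import cv2,numpy as np
np.set_printoptions(precision=4,suppress=True)
for n in ("scene","top"):
    im=read_camera(n); cv2.imwrite(f"pics/{n}0.png",im[:,:,::-1])
    c=camera_info(n); print(n,{k:(np.array(v).tolist() if k!='camera_from_world' else np.linalg.inv(v).round(3).tolist()) for k,v in c.items()})
print(nose_length if not callable(nose_length) else nose_length()); print(get_obs())
E
```

```text
pics
scene {'K': [[515.4631329143909, 0.0, 284.5915288194754], [0.0, 515.4631329143909, 217.0961393821412], [0.0, 0.0, 1.0]], 'camera_from_world': [[0.853, -0.399, 0.337, 1.04], [0.522, 0.632, -0.573, -0.762], [0.015, 0.665, 0.747, 1.281], [0.0, 0.0, 0.0, 1.0]]}
top {'K': [[388.75037476138067, 0.0, 278.9809941665408], [0.0, 388.75037476138067, 209.32318317174213], [0.0, 0.0, 1.0]], 'camera_from_world': [[0.012, 0.999, -0.053, 0.45], [-1.0, 0.013, 0.014, 0.159], [0.015, 0.053, 0.998, 1.413], [0.0, 0.0, 0.0, 1.0]]}
0.011
{'time_s': 0.1, 'joint_pos': array([1.1997, 0.378 , 0.0798, 1.2744, 0.    , 1.4605]), 'dq': array([ 0.0008, -0.0007,  0.0038, -0.0017,  0.0005,  0.0021]), 'joint_torque': array([  0.0008, -46.4691,  27.0584,   0.0121,  -0.0001,  -0.    ]), 'position': array([0.148 , 0.555 , 0.2414]), 'tcp_rot': array([-0.4085, -3.1145,  0.0028]), 'wrist_force': array([ 0.7175,  0.058 , -0.6821]), 'moment': array([-0.0455,  0.0153, -0.0233]), 'grasp_force': 0.0, 'opening': 0.08548172126592136}
```

View pics/scene0.png

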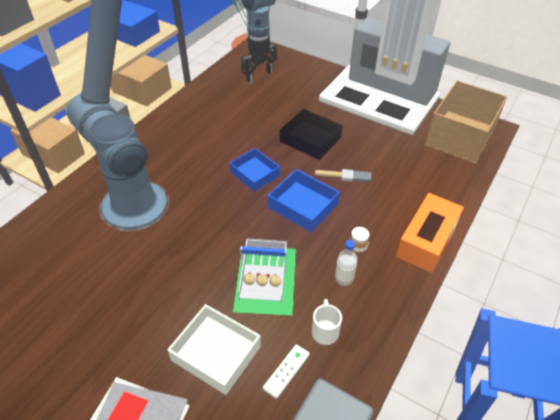

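View pics/top0.png

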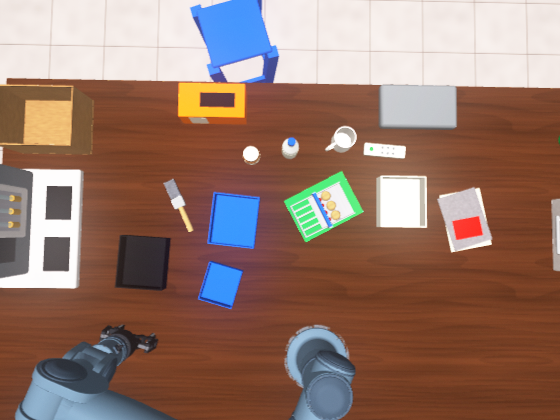

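The scene picture shows the pan on the green mat at about (265,270) with its blue bar at (263,252) and the balls at (262,280). The top view has these candidates:
- **Blue box:** (234,220) is the larger blue box and (220,285) the smaller blue one. The black box at (143,262) is ruled out. I choose (234,220).
- **White box:** (402,202).
- **Bar handle:** (322,208). The slotted end points towards the blue box.

The moves only turn about the tool's z, so I'm first testing in free space what happens at the reach limit. In parallel I'm measuring positions.

```bash
cat > h.py <<'E'
import numpy as np,cv2
from plant import *
np.set_printoptions(precision=4,suppress=True)
def ray(n,u,v,z,c=None):
    c=c or camera_info(n); K=c['K']; T=np.linalg.inv(c['camera_from_world'])
    p=np.linalg.inv(K)@[u,v,1.]; d=T[:3,:3]@(p*[1,-1,-1]); o=T[:3,3]
    return o+d*(z-o[2])/d[2]
def blobs(im,lo,hi,amin=30):
    m=cv2.inRange(cv2.cvtColor(im,cv2.COLOR_RGB2HSV),lo,hi)
    cs,_=cv2.findContours(m,cv2.RETR_EXTERNAL,cv2.CHAIN_APPROX_NONE)
    return [c for c in cs if cv2.contourArea(c)>amin]
E
python3 - <<'E'
from h import *
im=cv2.imread("pics/top0.png")[:,:,::-1].copy()
for nm,lo,hi,z in (("blue",(105,120,60),(125,255,255),.06),("green",(55,120,60),(75,255,255),.003),("white",(15,8,190),(60,60,255),.06),("wood",(8,60,150),(22,200,255),.025)):
    for c in blobs(im,lo,hi):
        (u,v),s,a=cv2.minAreaRect(cv2.convexHull(c))
        if u<120 or v<120 and nm!='blue': continue
        b=np.array([ray("top",*p,z)[:2] for p in cv2.boxPoints(((u,v),s,a))])
        e=b[1]-b[0]; f=b[2]-b[1]
        L=e if np.hypot(*e)>np.hypot(*f) else f
        print(nm,(round(u),round(v)),cv2.contourArea(c),"xy",b.mean(0),"size",np.hypot(*e),np.hypot(*f),"long axis deg",np.degrees(np.arctan2(L[1],L[0])))
i2=cv2.imread("pics/top0.png")[150:260,190:450]; cv2.imwrite("pics/crop0.png",cv2.resize(i2,None,fx=3,fy=3,interpolation=cv2.INTER_CUBIC))
E
```

```text
blue (220, 284) 1373.5 xy [0.2603 0.3395] size 0.13928066152209814 0.12236583598395549 long axis deg -15.537078256926739
blue (322, 210) 95.0 xy [ 0.5228 -0.0106] size 0.012286984677409091 0.12796762890808874 long axis deg -152.24418733792353
blue (233, 220) 2356.5 xy [0.4823 0.2982] size 0.18011355169122237 0.16541590127159184 long axis deg -5.0775235561110215
blue (291, 142) 36.0 xy [0.7609 0.1001] size 0.021140740070575495 0.024904474977665476 long axis deg -179.40438897106475
blue (237, 42) 4266.5 xy [1.1164 0.2951] size 0.2551372847854862 0.3431715015416252 long axis deg -163.26004927828828
green (313, 229) 60.5 xy [0.4538 0.0157] size 0.058572287637548424 0.01619280598252154 long axis deg -62.82354261825676
green (310, 223) 56.0 xy [0.4761 0.0272] size 0.05861320160944534 0.014594561515028259 long axis deg -62.78710149824529
green (307, 217) 58.0 xy [0.4988 0.0379] size 0.060288712897923855 0.016240299012359863 long axis deg -62.74817440672495
green (303, 211) 55.0 xy [0.5209 0.0501] size 0.05869801396629927 0.01463677112658367 long axis deg -62.711627937470936
green (301, 205)
[... 1093 characters left out ...]
) 50.5 xy [ 0.6023 -0.4285] size 0.06899672341766341 0.01812357175130006 long axis deg -89.1924795199928
wood (366, 182) 35.0 xy [ 0.6258 -0.1715] size 0.06869069950047081 0.02172848574696082 long axis deg -89.17457624066031
wood (402, 174) 52.5 xy [ 0.6575 -0.3021] size 0.009390888755077029 0.17794448685344785 long axis deg -92.5352531652323
wood (396, 167) 63.0 xy [ 0.6802 -0.2806] size 0.01650194840431472 0.11204250821811365 long axis deg -95.5138743843786
wood (251, 159) 34.0 xy [0.7045 0.2405] size 0.06553677523051586 0.0339161940673146 long axis deg -82.34155736965221
wood (198, 120) 105.5 xy [0.8421 0.4333] size 0.07557655606621802 0.021955170634489617 long axis deg -89.03449194525061
```

View pics/crop0.png

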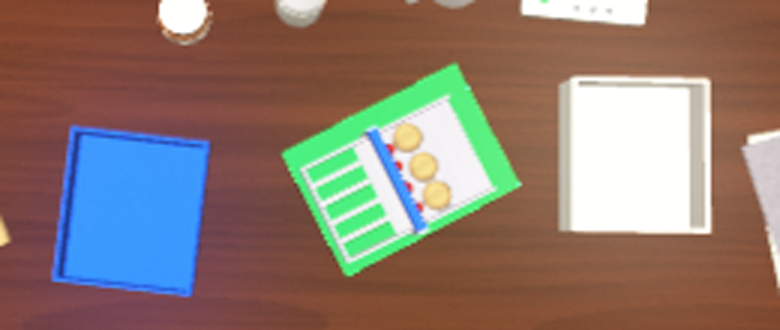

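{"method": "servo_tool", "body": {"slide": [[0,0,-0.05],[0,0,-0.1],[0,0,-0.15],[0,0,-0.2],[0,0,-0.25],[0,0,-0.3],[0,0,-0.35],[0,0,-0.4],[0,0,-0.4],[0,0,-0.4]], "turn": [0,0,0,0,0,0,0,0,0,0], "grip": [1,1,1,1,1,1,1,1,1,1]}}

```text
time_s: 1.1
position: [0.1511, 0.5658, 0.5201]
tcp_rot: [0.406, 3.093, 0.125]
wrist_force: [-0.1, -0.5, 0.1]
opening: 0.0854
grasp_force: 0.0
```

The crop confirms the choices: the larger blue box at left (130,210), the slotted end facing it, and the white box at right (640,155). The reach limit tilts the tool a little, so next I'm checking whether that tilt persists when I back off.

{"method": "servo_tool", "body": {"slide": [[0,0,0.05],[0,0,0.1],[0,0,0.15],[0,0,0.2],[0,0,0.2]], "turn": [0,0,0,0,0], "grip": [1,1,1,1,1]}}

```text
time_s: 1.6
position: [0.1568, 0.5804, 0.3183]
tcp_rot: [0.406, 3.093, 0.125]
wrist_force: [-1.0, 0.8, -0.7]
opening: 0.0853
grasp_force: 0.0
```

```bash
python3 - <<'E'
from h import *
from scipy.spatial.transform import Rotation as R
for r in ([.406,3.093,.125],get_obs()['tcp_rot']): print(R.from_rotvec(r).as_matrix())
o=get_obs(); print(o['joint_pos'],o['position'])
E
```

```text
[[-0.966   0.2569  0.0298]
 [ 0.2584  0.963   0.0768]
 [-0.009   0.0819 -0.9966]]
[[-0.9661  0.2566  0.03  ]
 [ 0.2582  0.9631  0.0766]
 [-0.0092  0.0818 -0.9966]]
[ 1.2016  0.3539  0.2381  1.3726 -0.0003  1.4623] [0.1568 0.5804 0.3183]
```

Backing off keeps the tilt, because the command follows what the arm reached. So I can lean the tool along the bar by pushing at the reach limit before the grasp. Once the bar is gripped, turning about the leaned tool z pitches the pan either way. Next I go to bearing about 24° to build up the lean.

```bash
cat >> h.py <<'E'
from scipy.spatial.transform import Rotation as Ro
def to(x,y,z):
    o=get_obs(); M=Ro.from_rotvec(o['tcp_rot']).as_matrix(); d=M.T@(np.array([x,y,z])-o['position'])
    zt=M[:,2]
    print("slide",d,"dist",np.linalg.norm(d),"| lean",np.degrees(np.arccos(-zt[2])),"az",np.degrees(np.arctan2(zt[1],zt[0])),"y az",np.degrees(np.arctan2(M[1,1],M[0,1])),"yz",M[2,1],"| q",o['joint_pos'],"p",o['position'],"t",o['time_s'])
E
python3 -c "
from h import *
to(.60,.27,.36)"
```

```text
slide [-0.5087 -0.1818 -0.052 ] dist 0.5426896287279351 | lean 4.719171974215173 az 68.63256706468924 y az 75.08117082202035 yz 0.08175494846999215 | q [ 1.2016  0.3539  0.2381  1.3726 -0.0003  1.4623] p [0.1568 0.5804 0.3183] t 1.6
```

{"method": "servo_tool", "body": {"slide": [[-0.05,-0.018,-0.005],[-0.1,-0.036,-0.01],[-0.15,-0.054,-0.015],[-0.2,-0.072,-0.02],[-0.25,-0.09,-0.025],[-0.3,-0.108,-0.03],[-0.35,-0.126,-0.035],[-0.4,-0.144,-0.04],[-0.45,-0.162,-0.045],[-0.5,-0.18,-0.05]], "turn": [-8.4,-16.8,-25.2,-33.6,-42,-50.4,-58.8,-67.2,-75.6,-84], "grip": [1,1,1,1,1,1,1,1,1,1]}}

```text
time_s: 2.6
position: [0.539, 0.3122, 0.3553]
tcp_rot: [-1.662, 2.586, 0.073]
wrist_force: [0.0, 1.4, 0.8]
opening: 0.0852
grasp_force: 0.0
```

```bash
python3 -c "
from h import *
to(.80,.36,.40)"
```

```text
slide [-0.155  -0.2174 -0.033 ] dist 0.2690514342774006 | lean 4.687231203157498 az 68.19786698760693 y az 155.46652420385766 yz 0.003907057958412702 | q [ 0.3949  0.4372  0.4593  1.5355  0.0584 -0.7458] p [0.539  0.3122 0.3553] t 2.6
```

```bash
python3 -c "
from h import *
to(.816,.427,.38)"
```

```text
slide [-0.2208 -0.2042 -0.0075] dist 0.3008359497604922 | lean 4.687231203157498 az 68.19786698760693 y az 155.46652420385766 yz 0.003907057958412702 | q [ 0.3949  0.4372  0.4593  1.5355  0.0584 -0.7458] p [0.539  0.3122 0.3553] t 2.6
```

{"method": "servo_tool", "body": {"slide": [[-0.035,-0.033,0],[-0.07,-0.066,0],[-0.105,-0.1,0],[-0.14,-0.13,0],[-0.175,-0.165,0],[-0.21,-0.2,0],[-0.245,-0.23,0],[-0.28,-0.26,0],[-0.28,-0.26,0],[-0.28,-0.26,0]], "turn": [8,16,24,32,38,38,38,38,38,38], "grip": [1,1,1,1,1,1,1,1,1,1]}}

```text
time_s: 3.6
position: [0.7034, 0.3682, 0.3038]
tcp_rot: [-0.711, 2.961, 0.117]
wrist_force: [-0.1, -0.4, -0.1]
opening: 0.0855
grasp_force: 0.0
```

```bash
python3 -c "
from h import *
to(.816,.427,.38)"
```

```text
slide [-0.1345  0.0048 -0.0617] dist 0.14806646291797942 | lean 6.9472670927313604 az 52.74156697573152 y az 117.18391504691802 yz 0.05249611348228692 | q [ 0.3788  0.9267  1.2187  1.7588  0.0624 -0.0895] p [0.7034 0.3682 0.3038] t 3.6
```

{"method": "servo_tool", "body": {"slide": [[-0.6,0,-0.3],[-0.6,0,-0.3],[-0.6,0,-0.3],[-0.6,0,-0.3],[-0.6,0,-0.3],[-0.6,0,-0.3]], "turn": [0,0,0,0,0,0], "grip": [1,1,1,1,1,1]}}

```text
time_s: 4.2
position: [0.7214, 0.3753, 0.3148]
tcp_rot: [-0.697, 2.908, 0.133]
wrist_force: [-0.3, 0.1, -0.3]
opening: 0.0856
grasp_force: 0.0
```

```bash
python3 -c "
from h import *
to(.816,.427,.38)"
```

```text
slide [-0.117   0.0061 -0.0463] dist 0.12595561275492806 | lean 9.906154767385587 az 44.237502953128896 y az 117.18355705911385 yz 0.05114957350675305 | q [ 0.3773  0.9168  1.2197  1.7138  0.0662 -0.0876] p [0.7214 0.3753 0.3148] t 4.2
```

{"method": "servo_tool", "body": {"slide": [[-1,0,0],[-1,0,0],[-1,0,0],[-1,0,0],[-1,0,0],[-1,0,0],[-1,0,0],[-1,0,0],[-1,0,0],[-1,0,0]], "turn": [0,0,0,0,0,0,0,0,0,0], "grip": [1,1,1,1,1,1,1,1,1,1]}}

```text
time_s: 5.2
position: [0.7965, 0.4179, 0.2104]
tcp_rot: [-0.681, 2.853, 0.148]
wrist_force: [0.5, -0.1, 0.2]
opening: 0.0853
grasp_force: 0.0
```

```bash
python3 -c "
from h import *
to(.816,.427,.38)"
```

```text
slide [-0.0585  0.0077 -0.1605] dist 0.1709961093569145 | lean 13.098673514273282 az 39.58360429781435 y az 117.16925131922824 yz 0.04995969668955927 | q [ 0.3903  1.0586  1.2198  1.5133  0.0671 -0.0709] p [0.7965 0.4179 0.2104] t 5.2
```

{"method": "servo_tool", "body": {"slide": [[-0.6,0,-0.6],[-0.6,0,-0.6],[-0.6,0,-0.6]], "turn": [0,0,0], "grip": [1,1,1]}}

```text
time_s: 5.5
position: [0.7855, 0.4077, 0.2858]
tcp_rot: [-0.667, 2.802, 0.162]
wrist_force: [0.0, -0.0, -0.4]
opening: 0.0856
grasp_force: 0.0
```

{"method": "servo_tool", "body": {"slide": [[-0.6,0,-0.6],[-0.6,0,-0.6],[-0.6,0,-0.6]], "turn": [0,0,0], "grip": [1,1,1]}}

```text
time_s: 5.8
position: [0.7711, 0.3963, 0.3534]
tcp_rot: [-0.653, 2.754, 0.175]
wrist_force: [0.3, -0.5, -0.2]
opening: 0.0851
grasp_force: 0.0
```

{"method": "servo_tool", "body": {"slide": [[-0.6,0,-0.4],[-0.6,0,-0.4],[-0.6,0,-0.4]], "turn": [0,0,0], "grip": [1,1,1]}}

```text
time_s: 6.1
position: [0.7695, 0.393, 0.395]
tcp_rot: [-0.639, 2.703, 0.188]
wrist_force: [-0.2, -0.7, -0.9]
opening: 0.0855
grasp_force: 0.0
```

```bash
python3 -c "
from h import *
to(.816,.427,.38)"
```

```text
slide [-0.0472  0.0084  0.0354] dist 0.05959453977884584 | lean 21.905106920378618 az 33.739921437555324 y az 117.10675448747604 yz 0.046397532230329 | q [ 0.3707  0.8403  1.2202  1.5766  0.0808 -0.0782] p [0.7695 0.393  0.395 ] t 6.1
```

{"method": "servo_tool", "body": {"slide": [[-0.6,0,-0.2],[-0.6,0,-0.2]], "turn": [0,0], "grip": [1,1]}}

```text
time_s: 6.3
position: [0.784, 0.3995, 0.4106]
tcp_rot: [-0.625, 2.653, 0.2]
wrist_force: [-0.3, 0.7, 0.3]
opening: 0.0853
grasp_force: 0.0
```

{"method": "servo_tool", "body": {"slide": [[-0.6,0,-0.2],[-0.6,0,-0.2]], "turn": [0,0], "grip": [1,1]}}

```text
time_s: 6.5
position: [0.7959, 0.4046, 0.4287]
tcp_rot: [-0.612, 2.604, 0.212]
wrist_force: [-0.2, -0.4, 1.7]
opening: 0.0852
grasp_force: 0.0
```

{"method": "servo_tool", "body": {"slide": [[-0.6,0,-0.2],[-0.6,0,-0.2]], "turn": [0,0], "grip": [1,1]}}

```text
time_s: 6.7
position: [0.8062, 0.4086, 0.4525]
tcp_rot: [-0.597, 2.552, 0.224]
wrist_force: [0.3, 0.7, 0.0]
opening: 0.0856
grasp_force: 0.0
```

{"method": "servo_tool", "body": {"slide": [[-0.6,0,-0.2],[-0.6,0,-0.2]], "turn": [0,0], "grip": [1,1]}}

```text
time_s: 6.9
position: [0.814, 0.4113, 0.4787]
tcp_rot: [-0.583, 2.5, 0.235]
wrist_force: [-0.7, -0.3, 0.4]
opening: 0.0853
grasp_force: 0.0
```

```bash
python3 -c "
from h import *
to(.816,.427,.38)"
```

```text
slide [0.0478 0.0089 0.0873] dist 0.09995501764378545 | lean 33.90789003217515 az 30.60261429482818 y az 116.99392633470585 yz 0.04226993897879487 | q [ 0.368   0.7806  1.2205  1.4252  0.0924 -0.0624] p [0.814  0.4113 0.4787] t 6.9
```

{"method": "servo_tool", "body": {"slide": [[-0.6,0,-0.2],[-0.6,0,-0.2]], "turn": [0,0], "grip": [1,1]}}

```text
time_s: 7.1
position: [0.8196, 0.4127, 0.5066]
tcp_rot: [-0.569, 2.45, 0.246]
wrist_force: [-0.6, 1.0, 1.0]
opening: 0.0857
grasp_force: 0.0
```

```bash
cat > pan.py <<'E'
from h import *
a=np.radians(117.4)
P0=np.array([[np.cos(a),-np.sin(a),0],[np.sin(a),np.cos(a),0],[0,0,1]]) # pan axes in world
OFF=0.0 # grip shift along pan y
def sim(Rt,phi,Pg=P0,off=None):
    off=OFF if off is None else off
    Q=Ro.from_rotvec(np.radians(phi)*Rt[:,2]).as_matrix()@Pg
    f=lambda p:Q@(np.array(p)/1e3-[.014,off,.100])  # relative to grasp point
    u=Q.T@[0,0,1]
    sl=np.degrees(np.arctan2(u[:2],u[2]))
    return Q,f,sl
E
python3 - <<'E'
from pan import *
im=cv2.imread("pics/top0.png")[:,:,::-1].copy()
for c in blobs(im,(105,120,60),(125,255,255)):
    r=cv2.minAreaRect(c)
    if abs(r[0][0]-322)<5:
        b=np.array([ray("top",*p,.114)[:2] for p in cv2.boxPoints(r)]); print("bar",b.mean(0),"bar ends",b.round(3).tolist())
o=get_obs(); Rt=Ro.from_rotvec(o['tcp_rot']).as_matrix(); print("z",Rt[:,2],"y",Rt[:,1],"y.bar",Rt[:,1]@P0[:,1],"q",o['joint_pos'],"lean",np.degrees(np.arccos(-Rt[2,2])))
print("phi  slopes_deg(x,y) [neg x: slots down?]  slotcentre  spout  lowest z  spoutcorners")
for ph in (-110,-90,-70,-50,-40,-30,0,30,40,50,60,70,90,110):
    Q,f,sl=sim(Rt,ph)
    cs=np.array([f((x,y,z)) for x in(-95,101) for y in(-62,62) for z in(0,45)])
    print(ph,sl.round(0),"slots",f((64,0,9)).round(3),"spout",f((-95,0,20)).round(3),"low",cs[:,2].min().round(3),"xr",cs[:,0].min().round(2),cs[:,0].max().round(2),"yr",cs[:,1].min().round(2),cs[:,1].max().round(2))
E
```

```text
bar [ 0.5199 -0.0039] bar ends [[0.571, 0.03], [0.577, 0.02], [0.468, -0.038], [0.463, -0.027]]
z [ 0.5193  0.3013 -0.7997] y [-0.4529  0.8906  0.0414] y.bar -0.007729437292100982 q [ 0.3662  0.7583  1.2204  1.395   0.0955 -0.0589] lean 36.89934266017092
phi  slopes_deg(x,y) [neg x: slots down?]  slotcentre  spout  lowest z  spoutcorners
-110 [-49.  50.] slots [ 0.052 -0.047 -0.077] spout [0.121 0.056 0.023] low -0.142 xr -0.01 0.15 yr -0.12 0.11
-90 [-44.  35.] slots [ 0.03  -0.043 -0.089] spout [0.133 0.017 0.017] low -0.146 xr -0.02 0.15 yr -0.11 0.08
-70 [-37.  21.] slots [ 0.01  -0.032 -0.098] spout [ 0.133 -0.022  0.002] low -0.145 xr -0.05 0.15 yr -0.09 0.04
-50 [-28.  10.] slots [-0.007 -0.014 -0.103] spout [ 0.121 -0.057 -0.019] low -0.137 xr -0.08 0.15 yr -0.12 0.06
-40 [-23.   6.] slots [-0.014 -0.003 -0.103] spout [ 0.111 -0.071 -0.031] low -0.131 xr -0.09 0.15 yr -0.13 0.08
-30 [-18.   3.] slots [-0.019  0.009 -0.102] spout [ 0.098 -0.082 -0.043] low -0.125 xr -0.09 0.14 yr -0.13 0.09
0 [0. 0.] slots [-0.023  0.044 -0.091] spout [ 0.05  -0.097 -0.08 ] low -0.1 xr -0.1 0.11 yr -0.13 0.11
30 [17.  5.] slots [-0.011  0.074 -0.072] spout [-0.003 -0.081 -0.108] low -0.132 xr -0.07 0.06 yr -0.09 0.12
40 [23.  8.] slots [-0.003  0.081 -0.064] spout [-0.019 -0.069 -0.115] low -0.141 xr -0.08 0.07 yr -0.08 0.12
50 [27. 13.] slots [ 0.005  0.087 -0.057] spout [-0.034 -0.055 -0.119] low -0.148 xr -0.1 0.08 yr -0.08 0.13
60 [32. 18.] slots [ 0.015  0.09  -0.049] spout [-0.047 -0.038 -0.121] low -0.154 xr -0.11 0.09 yr -0.07 0.14
70 [36. 24.] slots [ 0.025  0.092 -0.042] spout [-0.057 -0.02  -0.121] low -0.157 xr -0.11 0.1 yr -0.06 0.15
90 [42. 38.] slots [ 0.047  0.088 -0.029] spout [-0.07   0.02  -0.114] low -0.158 xr -0.11 0.12 yr -0.03 0.14
110 [46. 52.] slots [ 0.067  0.077 -0.02 ] spout [-0.07   0.059 -0.099] low -0.151 xr -0.11 0.13 yr 0.0 0.12
```

```bash
python3 -c "
from h import *
to(.451,-.044,.215)"
```

```text
slide [ 0.5974 -0.2519 -0.0958] dist 0.6553577043771716 | lean 36.89934266017092 az 30.12359666353231 y az 116.95675066530032 yz 0.04144155893835136 | q [ 0.3662  0.7583  1.2204  1.395   0.0955 -0.0589] p [0.8196 0.4127 0.5066] t 7.1
```

{"method": "servo_tool", "body": {"slide": [[0.045,-0.019,-0.007],[0.09,-0.038,-0.014],[0.135,-0.057,-0.021],[0.18,-0.076,-0.029],[0.225,-0.095,-0.036],[0.27,-0.114,-0.043],[0.315,-0.133,-0.05],[0.36,-0.152,-0.058],[0.405,-0.171,-0.065],[0.45,-0.19,-0.072]], "turn": [0,0,0,0,0,0,0,0,0,0], "grip": [1,1,1,1,1,1,1,1,1,1]}}

```text
time_s: 8.1
position: [0.5751, 0.1111, 0.3142]
tcp_rot: [-0.571, 2.452, 0.244]
wrist_force: [0.2, -1.3, 0.3]
opening: 0.0853
grasp_force: 0.0
```

{"method": "servo_tool", "body": {"slide": [[0.045,-0.019,-0.007],[0.09,-0.038,-0.014],[0.135,-0.057,-0.021],[0.147,-0.062,-0.024],[0.147,-0.062,-0.024],[0.147,-0.062,-0.024]], "turn": [0,0,0,0,0,0], "grip": [1,1,1,1,1,1]}}

```text
time_s: 8.7
position: [0.4861, -0.0009, 0.2443]
tcp_rot: [-0.57, 2.452, 0.243]
wrist_force: [0.0, -0.0, -0.2]
opening: 0.0854
grasp_force: 0.0
```

```bash
python3 -c "
from h import *
to(.5188,-.0044,.0966)
c=camera_info('wrist'); im=read_camera('wrist'); cv2.imwrite('pics/w1.png',im[:,:,::-1])
for k in blobs(im,(105,120,50),(125,255,255),150):
    r=cv2.minAreaRect(k); b=cv2.boxPoints(r); print(r); print([ray('wrist',*p,.109,c).round(4).tolist() for p in b], ray('wrist',*r[0],.109,c))
"
```

```text
slide [ 0.0657 -0.0239  0.1342] dist 0.15132707329782089 | lean 36.75509019209303 az 30.00432162966781 y az 116.9203381043583 yz 0.040149173043267455 | q [-0.4528 -0.1636 -0.7153  0.623   0.5187 -0.8029] p [ 0.4861 -0.0009  0.2443] t 8.7
((263.0, 302.0), (14.0, 16.0), 90.0)
[[0.8587, 0.1418, 0.109], [0.8486, 0.1693, 0.109], [0.9245, 0.2054, 0.109], [0.9354, 0.1743, 0.109]] [0.8896 0.1716 0.109 ]
((249.24212646484375, 137.47747802734375), (114.55194091796875, 17.390037536621094), 84.68545532226562)
[[0.4754, -0.035, 0.109], [0.4693, -0.0249, 0.109], [0.5803, 0.0329, 0.109], [0.5899, 0.0179, 0.109]] [ 0.5174 -0.0078  0.109 ]
((483.2439270019531, 156.3048858642578), (122.2840576171875, 188.6579132080078), 51.34019470214844)
[[0.5035, 0.1087, 0.109], [0.3765, 0.1216, 0.109], [0.3967, 0.2739, 0.109], [0.6228, 0.3648, 0.109]] [0.4489 0.1931 0.109 ]
```

View pics/w1.png

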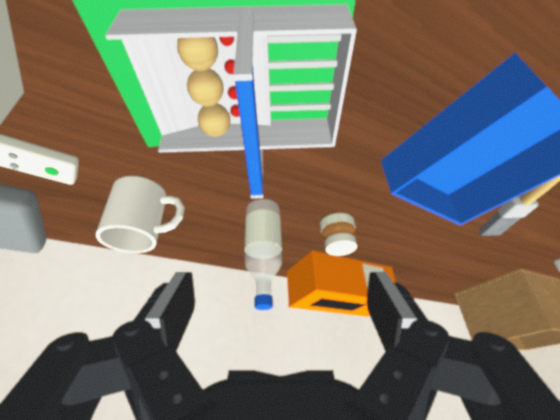

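The wrist view shows the bar from (245,80) to (257,195), with the balls to its left around (205,85), clear of the jaws. This agrees with the top view to about 2 mm across the bar, so I align, slide in and grip.

{"method": "servo_tool", "body": {"slide": [[0.03,-0.012,0],[0.055,-0.02,0.01],[0.066,-0.024,0.03],[0.066,-0.024,0.05],[0.066,-0.024,0.07],[0.066,-0.024,0.09],[0.066,-0.024,0.11],[0.066,-0.024,0.12],[0.066,-0.024,0.12],[0.066,-0.024,0.12]], "turn": [0,0,0,0,0,0,0,0,0,0], "grip": [1,1,1,1,1,1,1,1,1,1]}}

```text
time_s: 9.75
position: [0.511, -0.0077, 0.1073]
tcp_rot: [-0.573, 2.452, 0.245]
wrist_force: [0.1, 0.2, 1.3]
opening: 0.0851
grasp_force: 0.0
```

```bash
python3 -c "
from h import *
to(.5188,-.0044,.0966)
im=read_camera('wrist'); cv2.imwrite('pics/w2.png',im[:,:,::-1])
"
```

```text
slide [-0.0004 -0.001   0.0136] dist 0.013629448331307916 | lean 36.696429555532085 az 30.23968415011415 y az 117.07722356746805 yz 0.04108040402629373 | q [-0.4403  0.0789 -0.9125  0.1797  0.5147 -0.7928] p [ 0.511  -0.0077  0.1073] t 9.75
```

View pics/w2.png

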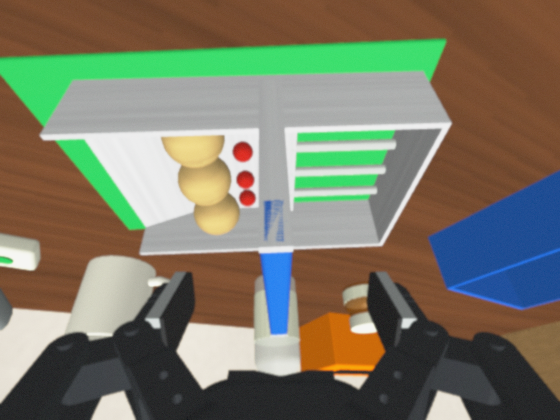

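Bar at (277,290) is centred between the fingers (180 and 385). I advance 13 mm and close.

{"method": "servo_tool", "body": {"slide": [[0,-0.001,0.007],[0,-0.001,0.013],[0,-0.001,0.013],[0,-0.001,0.013],[0,-0.001,0.013],[0,-0.001,0.013],[0,-0.001,0.013],[0,-0.001,0.013],[0,-0.001,0.013],[0,-0.001,0.013]], "turn": [0,0,0,0,0,0,0,0,0,0], "grip": [1,1,0.6,0.3,0,0,0,0,0,0], "squeeze": 90}}

```text
time_s: 10.8
position: [0.518, -0.006, 0.097]
tcp_rot: [-0.571, 2.452, 0.243]
wrist_force: [-3.7, -0.3, 6.2]
opening: 0.0111
grasp_force: 87.6
```

```bash
python3 - <<'E'
from pan import *
to(.5188,-.0044,.0966)
o=get_obs(); print(o['opening'],o['grasp_force'],o['wrist_force'])
Rt=Ro.from_rotvec(o['tcp_rot']).as_matrix()
for ph in (-52,-46,-40): 
    Q,f,sl=sim(Rt,ph,off=.006); print(ph,sl,"slot corners",[f((x,y,9)).round(3).tolist() for x in(30,98) for y in(-58,58)],"low",min(f((101,y,0))[2] for y in(-62,62)))
for ph in (50,60,70,80,90):
    Q,f,sl=sim(Rt,ph,off=.006); print(ph,sl,"lip -y,mid,+y",[f((-95,y,18)).round(3).tolist() for y in(-60,0,60)],"low",min(f((x,y,0))[2] for x in(-50,) for y in(-62,62)),"out dir",-Q[:,0])
E
```

```text
slide [-0.0009  0.0011  0.0012] dist 0.001848168224078291 | lean 36.70673210170994 az 29.988514951872062 y az 116.95809784687192 yz 0.03938425958880859 | q [-0.427   0.1087 -0.9182  0.135   0.5079 -0.7769] p [ 0.518 -0.006  0.097] t 10.8
0.011108766727798435 87.60280718117428 [-3.6913 -0.2581  6.1676]
-52 [-29.033   10.6812] slot corners [[0.046, 0.034, -0.097], [0.003, -0.072, -0.078], [-0.011, 0.051, -0.129], [-0.054, -0.054, -0.11]] low -0.13899292534136162
-46 [-26.0834   8.0972] slot corners [[0.046, 0.035, -0.096], [-0.005, -0.068, -0.081], [-0.01, 0.059, -0.126], [-0.062, -0.044, -0.111]] low -0.13565369028788807
-40 [-22.9938   5.8964] slot corners [[0.046, 0.036, -0.096], [-0.013, -0.062, -0.085], [-0.008, 0.067, -0.122], [-0.068, -0.032, -0.111]] low -0.13190967042245455
50 [27.2696 12.3921] lip -y,mid,+y [[0.029, -0.066, -0.133], [-0.029, -0.055, -0.122], [-0.086, -0.044, -0.11]] low -0.1290517136546557 out dir [-0.2544 -0.8562 -0.4497]
60 [31.6497 17.738 ] lip -y,mid,+y [[0.014, -0.057, -0.14], [-0.042, -0.039, -0.124], [-0.097, -0.021, -0.108]] low -0.13240491609387348 out dir [-0.3933 -0.7675 -0.5063]
70 [35.5617 23.9862] lip -y,mid,+y [[-0.001, -0.045, -0.145], [-0.052, -0.021, -0.124], [-0.103, 0.003, -0.104]] low -0.13463496088783566 out dir [-0.5206 -0.6557 -0.5469]
80 [38.9726 30.922 ] lip -y,mid,+y [[-0.014, -0.03, -0.148], [-0.06, -0.002, -0.122], [-0.107, 0.026, -0.097]] low -0.13567408925393487 out dir [-0.6326 -0.5242 -0.5702]
90 [41.8396 38.1956] lip -y,mid,+y [[-0.025, -0.014, -0.149], [-0.066, 0.018, -0.118], [-0.106, 0.05, -0.088]] low -0.1354907278025915 out dir [-0.7257 -0.377  -0.5755]
```

Gripped (11 mm opening, 88 N). Now I work out a gentle lift and carry to the blue box.

```bash
python3 -c "
from h import *
to(.518,-.006,.217)
M=Ro.from_rotvec(get_obs()['tcp_rot']).as_matrix()
for d in ([.4902-.518,.316,-.0334],[.4902-.518,.316,0]): print(M.T@d)
"
```

```text
slide [-0.0715  0.0048 -0.0962] dist 0.11997735840461202 | lean 36.70673210170994 az 29.988514951872062 y az 116.95809784687192 yz 0.03938425958880859 | q [-0.427   0.1087 -0.9182  0.135   0.5079 -0.7769] p [ 0.518 -0.006  0.097] t 10.8
[-0.0682  0.2927  0.1068]
[-0.0881  0.294   0.08  ]
```

{"method": "servo_tool", "body": {"slide": [[-0.003,0,-0.004],[-0.009,0.001,-0.012],[-0.018,0.001,-0.024],[-0.028,0.002,-0.038],[-0.038,0.003,-0.052],[-0.048,0.003,-0.065],[-0.057,0.004,-0.077],[-0.065,0.004,-0.088],[-0.07,0.005,-0.094],[-0.072,0.005,-0.096]], "turn": [0,0,0,0,0,0,0,0,0,0], "grip": [0,0,0,0,0,0,0,0,0,0]}}

```text
time_s: 11.8
position: [0.5176, -0.0051, 0.2165]
tcp_rot: [-0.57, 2.454, 0.245]
wrist_force: [0.5, 0.3, -3.7]
opening: 0.0111
grasp_force: 87.6
```

{"method": "servo_tool", "body": {"slide": [[-0.001,0.003,0.001],[-0.003,0.01,0.003],[-0.006,0.02,0.005],[-0.01,0.033,0.009],[-0.014,0.048,0.013],[-0.019,0.064,0.017],[-0.024,0.08,0.022],[-0.029,0.096,0.026],[-0.034,0.112,0.03],[-0.038,0.128,0.035]], "turn": [0,0,0,0,0,0,0,0,0,0], "grip": [0,0,0,0,0,0,0,0,0,0]}}

```text
time_s: 12.8
position: [0.5045, 0.1341, 0.2156]
tcp_rot: [-0.571, 2.454, 0.247]
wrist_force: [0.5, 0.0, -3.9]
opening: 0.0106
grasp_force: 87.7
```

{"method": "servo_tool", "body": {"slide": [[-0.005,0.016,0.004],[-0.01,0.032,0.009],[-0.014,0.048,0.013],[-0.019,0.064,0.017],[-0.024,0.08,0.022],[-0.029,0.096,0.026],[-0.034,0.112,0.03],[-0.038,0.126,0.034],[-0.041,0.136,0.037],[-0.043,0.143,0.039]], "turn": [0,0,0,0,0,0,0,0,0,0], "grip": [0,0,0,0,0,0,0,0,0,0]}}

```text
time_s: 13.8
position: [0.4911, 0.2872, 0.2157]
tcp_rot: [-0.572, 2.455, 0.247]
wrist_force: [-0.2, 0.4, -4.8]
opening: 0.0109
grasp_force: 87.7
```

```bash
python3 -c "
from h import *
to(.4902,.3104,.1836)
a=read_camera('scene'); b=read_camera('top')
v=np.hstack([cv2.resize(a[130:330,170:370],(560,560)[:1]*2 if 0 else (400,400)),cv2.resize(b[150:260,180:290],(400,400))])
cv2.imwrite('pics/c1.png',v[:,:,::-1])
"
```

```text
slide [0.0118 0.0196 0.0323] dist 0.039582775346071374 | lean 36.589146772041026 az 30.332759019367906 y az 117.04382505627565 yz 0.0425521828774843 | q [ 0.3663 -0.0777 -0.7685  0.2478  0.097  -0.06  ] p [0.4911 0.2872 0.2157] t 13.8
```

View pics/c1.png

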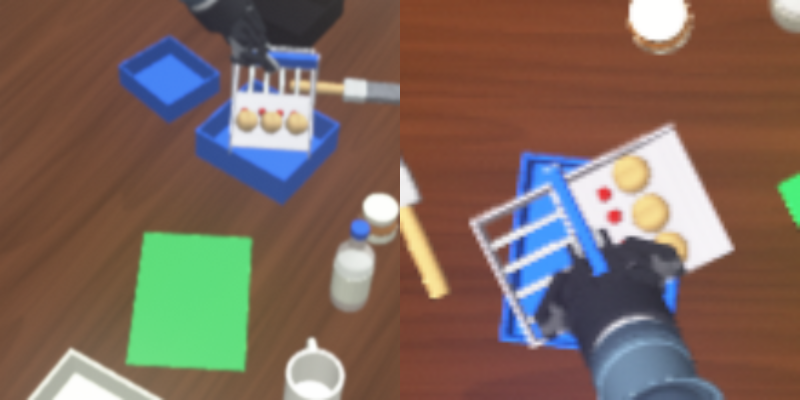

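Both views show all seven balls still in the flat part of the pan (top crop: large at (630,175), (650,212) and (670,245), beads at (605,195) and (615,217)), with the slots near the blue box. Now I move into place and turn about -50°.

{"method": "servo_tool", "body": {"slide": [[0.002,0.003,0.005],[0.005,0.008,0.013],[0.008,0.014,0.022],[0.011,0.018,0.029],[0.012,0.02,0.032],[0.012,0.02,0.032],[0.012,0.02,0.032],[0.012,0.02,0.032],[0.012,0.02,0.032],[0.012,0.02,0.032]], "turn": [0,0,0,0,-2,-6,-11,-16,-21,-26], "grip": [0,0,0,0,0,0,0,0,0,0]}}

```text
time_s: 14.9
position: [0.4907, 0.3094, 0.1835]
tcp_rot: [-1.105, 2.247, 0.058]
wrist_force: [0.1, -0.6, -3.5]
opening: 0.0109
grasp_force: 87.7
```

{"method": "servo_tool", "body": {"slide": [[0,0,0],[0,0,0],[0,0,0],[0,0,0],[0,0,0],[0,0,0],[0,0,0],[0,0,0],[0,0,0],[0,0,0]], "turn": [-4,-8,-12,-16,-20,-23,-25,-25,-25,-25], "grip": [0,0,0,0,0,0,0,0,0,0]}}

```text
time_s: 15.9
position: [0.4908, 0.3093, 0.1839]
tcp_rot: [-1.563, 1.96, -0.121]
wrist_force: [-0.0, -0.8, -3.6]
opening: 0.011
grasp_force: 88.6
```

```bash
python3 -c "
from h import *
to(.4902,.3104,.1836)
a=read_camera('scene'); b=read_camera('top')
v=np.hstack([cv2.resize(a[130:250,240:360],(400,400)),cv2.resize(b[160:270,180:290],(400,400))])
cv2.imwrite('pics/c2.png',v[:,:,::-1])
"
```

```text
slide [-0.0008  0.001   0.0003] dist 0.0012890666699018343 | lean 36.614540050985234 az 30.17896027956895 y az 160.85736690125253 yz -0.4358996425025527 | q [ 0.4199 -0.014  -0.806   0.1424  0.0636 -0.9054] p [0.4908 0.3093 0.1839] t 15.9
```

View pics/c2.png

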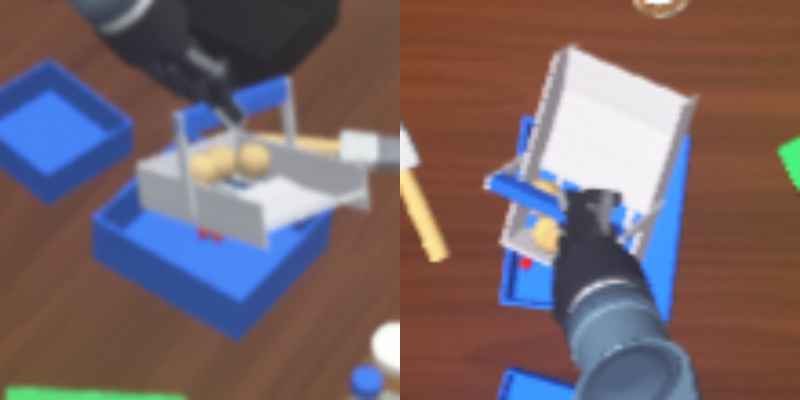

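The large balls lie on the slots (scene crop (195,165), (255,158)). Red beads are already on the box floor at (205,235), and at (525,262) in the top view. A small extra tilt wiggle follows, then I level slowly and count.

{"method": "servo_tool", "body": {"slide": [[0,0,0],[0,0,0],[0,0,0],[0,0,0],[0,0,0],[0,0,0],[0,0,0],[0,0,0],[0,0,0],[0,0,0]], "turn": [-4,-8,-8,-4,0,-4,-6,-6,-2,2], "grip": [0,0,0,0,0,0,0,0,0,0]}}

```text
time_s: 17.0
position: [0.4911, 0.3093, 0.1845]
tcp_rot: [-1.523, 1.989, -0.105]
wrist_force: [-0.1, -0.2, -3.0]
opening: 0.0108
grasp_force: 88.6
```

{"method": "servo_tool", "body": {"slide": [[0,0,0],[0,0,0],[0,0,0],[0,0,0],[0,0,0],[0,0,0],[0,0,0],[0,0,0],[0,0,0],[0,0,0]], "turn": [3,6,9,12,15,18,21,24,27,30], "grip": [0,0,0,0,0,0,0,0,0,0]}}

```text
time_s: 18.0
position: [0.4905, 0.3045, 0.1817]
tcp_rot: [-0.955, 2.322, 0.097]
wrist_force: [0.9, -9.9, -4.2]
opening: 0.0109
grasp_force: 94.3
```

{"method": "servo_tool", "body": {"slide": [[0,0,0],[0,0,0],[0,0,0],[0,0,0],[0,0,0],[0,0,0],[0,0,0],[0,0,0],[0,0,0],[0,0,0]], "turn": [2,4,6,8,10,12,14,16,18,19], "grip": [0,0,0,0,0,0,0,0,0,0]}}

```text
time_s: 19.0
position: [0.4911, 0.3093, 0.1846]
tcp_rot: [-0.567, 2.454, 0.246]
wrist_force: [-0.4, -0.9, -2.9]
opening: 0.0106
grasp_force: 89.3
```

{"method": "servo_tool", "body": {"slide": [[-0.003,0,-0.004],[-0.009,0,-0.012],[-0.016,0,-0.02],[-0.02,0,-0.028],[-0.024,0,-0.032],[-0.024,0,-0.032]], "turn": [0,0,0,0,0,0], "grip": [0,0,0,0,0,0]}}

```text
time_s: 19.6
position: [0.4928, 0.3083, 0.2262]
tcp_rot: [-0.57, 2.451, 0.246]
wrist_force: [-0.4, 0.3, -3.2]
opening: 0.0106
grasp_force: 89.2
```

```bash
python3 - <<'E'
from pan import *
to(.4902,.3104,.1836)
a=read_camera('scene'); b=read_camera('top')
v=np.hstack([cv2.resize(a[130:250,240:360],(400,400)),cv2.resize(b[160:270,180:290],(400,400))])
cv2.imwrite('pics/c3.png',v[:,:,::-1])
o=get_obs(); Rt=Ro.from_rotvec(o['tcp_rot']).as_matrix()
# red blobs
for n,im in(('scene',a),('top',b)):
    h=cv2.cvtColor(im,cv2.COLOR_RGB2HSV); m=cv2.inRange(h,(0,170,110),(6,255,255))|cv2.inRange(h,(172,170,110),(180,255,255))
    k,_,st,ce=cv2.connectedComponentsWithStats(m); print(n,[(ce[i].round(1).tolist(),int(st[i,4])) for i in range(1,k) if st[i,4]>2 and st[i,4]<60])
E
```

```text
slide [0.0266 0.0013 0.0333] dist 0.04269324349844864 | lean 36.81415620659538 az 30.14503236753465 y az 116.95576417789071 yz 0.04160530273252208 | q [ 0.4155 -0.0651 -0.7306  0.2657  0.0662 -0.0192] p [0.4928 0.3083 0.2262] t 19.6
scene []
top []
```

View pics/c3.png

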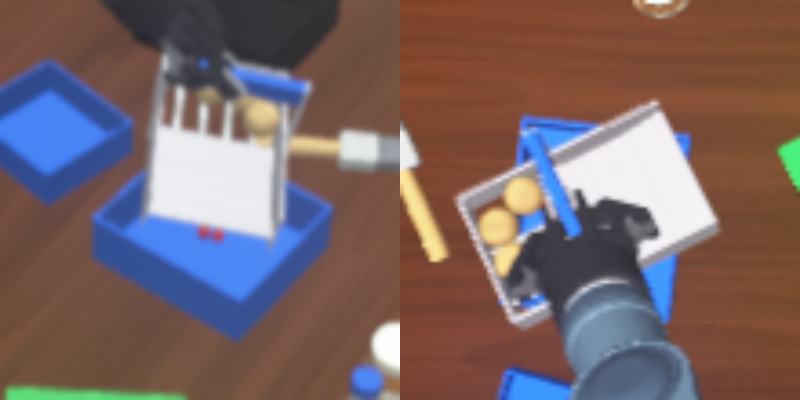

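The pan's flat floor is empty of beads. Two beads show in the box at (210,235), and the large balls sit on the slots. I compute the carry to the white box and recount the beads once the pan is away.

```bash
python3 -c "
from h import *
to(.593,-.205,.222)"
```

```text
slide [ 0.1032 -0.5027 -0.0998] dist 0.5227691805340721 | lean 36.654310864079754 az 30.166863076170323 y az 116.95110531124014 yz 0.041706878382672896 | q [ 0.4156 -0.064  -0.7327  0.2654  0.0661 -0.0192] p [0.4919 0.3079 0.2244] t 19.7
```

{"method": "servo_tool", "body": {"slide": [[0.001,-0.003,-0.001],[0.002,-0.009,-0.002],[0.004,-0.018,-0.004],[0.006,-0.031,-0.006],[0.01,-0.047,-0.009],[0.013,-0.064,-0.013],[0.017,-0.083,-0.016],[0.021,-0.102,-0.02],[0.025,-0.121,-0.024],[0.029,-0.14,-0.028]], "turn": [0,0,0,0,0,0,0,0,0,0], "grip": [0,0,0,0,0,0,0,0,0,0]}}

```text
time_s: 20.7
position: [0.5199, 0.1632, 0.2237]
tcp_rot: [-0.569, 2.454, 0.244]
wrist_force: [-0.3, 0.9, -3.7]
opening: 0.0107
grasp_force: 89.3
```

{"method": "servo_tool", "body": {"slide": [[0.004,-0.019,-0.004],[0.008,-0.038,-0.008],[0.012,-0.057,-0.011],[0.016,-0.076,-0.015],[0.02,-0.095,-0.019],[0.023,-0.114,-0.023],[0.027,-0.133,-0.026],[0.031,-0.152,-0.03],[0.035,-0.171,-0.034],[0.039,-0.19,-0.038]], "turn": [0,0,0,0,0,0,0,0,0,0], "grip": [0,0,0,0,0,0,0,0,0,0]}}

```text
time_s: 21.7
position: [0.558, -0.031, 0.2232]
tcp_rot: [-0.569, 2.454, 0.243]
wrist_force: [-0.2, 0.3, -3.5]
opening: 0.0107
grasp_force: 89.3
```

{"method": "servo_tool", "body": {"slide": [[0.004,-0.019,-0.004],[0.008,-0.038,-0.008],[0.012,-0.057,-0.011],[0.016,-0.076,-0.015],[0.02,-0.095,-0.019],[0.024,-0.113,-0.023],[0.028,-0.13,-0.026],[0.031,-0.145,-0.029],[0.033,-0.155,-0.031],[0.034,-0.162,-0.033]], "turn": [0,0,0,0,0,0,0,0,0,0], "grip": [0,0,0,0,0,0,0,0,0,0]}}

```text
time_s: 22.7
position: [0.5895, -0.1964, 0.2224]
tcp_rot: [-0.569, 2.454, 0.244]
wrist_force: [-0.6, -0.3, -3.5]
opening: 0.0109
grasp_force: 89.2
```

```bash
python3 - <<'E'
from pan import *
to(.593,-.205,.206)
a=read_camera('scene'); b=read_camera('top')
v=np.hstack([cv2.resize(a[130:410,150:430],(400,400)),cv2.resize(b[120:290,200:440],(400,283))[:283]]) if 0 else None
A=cv2.resize(a[160:400,150:390],(400,400)); B=cv2.resize(b[120:280,200:440],(400,267)); B=np.vstack([B,np.zeros((133,400,3),np.uint8)])
cv2.imwrite('pics/c4.png',np.hstack([A,B])[:,:,::-1])
for n,im in(('scene',a),('top',b)):
    h=cv2.cvtColor(im,cv2.COLOR_RGB2HSV).astype(int); m=(((h[...,0]<8)|(h[...,0]>150))&(h[...,1]>130)&(im[...,0]>100)&(im[...,1]<90)).astype(np.uint8)
    k,_,st,ce=cv2.connectedComponentsWithStats(m)
    for i in range(1,k):
        p=ray(n,*ce[i],.011)
        if 1<st[i,4]<60 and np.hypot(p[0]-.482,p[1]-.298)<.2: print(n,ce[i].round(1),st[i,4],p)
E
```

```text
slide [ 0.0102 -0.01    0.0124] dist 0.018905167668288713 | lean 36.63928885264255 az 30.04605673490353 y az 116.87578024739705 yz 0.04109615000888306 | q [-0.7038  0.2448 -0.3253  0.7558  0.5969 -1.0836] p [ 0.5895 -0.1964  0.2224] t 22.7
scene [302.8 185.2] 6 [0.4426 0.3739 0.011 ]
scene [315. 196.] 5 [0.5043 0.3507 0.011 ]
scene [300.8 199.4] 5 [0.4713 0.3107 0.011 ]
scene [305.  200.2] 4 [0.4854 0.3149 0.011 ]
top [224.5 177. ] 2 [0.6385 0.3374 0.011 ]
top [269. 179.] 3 [0.6335 0.1763 0.011 ]
top [272.4 186.4] 23 [0.6066 0.1636 0.011 ]
top [220.1 214.9] 8 [0.5011 0.3504 0.011 ]
top [230.5 222.5] 17 [0.4742 0.3125 0.011 ]
top [214. 232.] 9 [0.4393 0.3711 0.011 ]
top [285.  240.7] 3 [0.4113 0.1156 0.011 ]
```

View pics/c4.png

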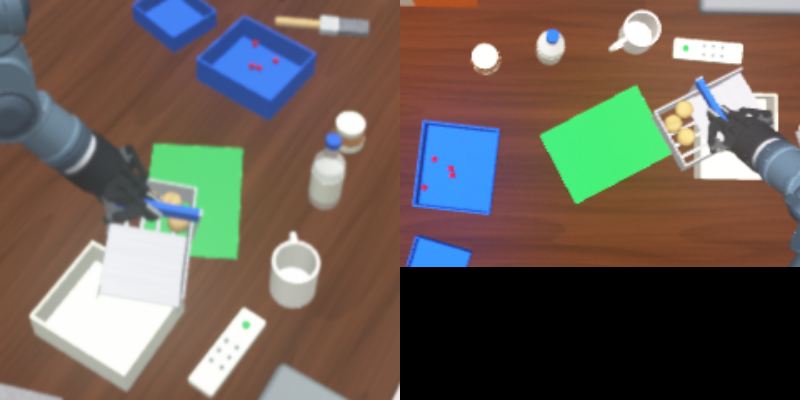

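All four beads are in the blue box (scene crop (255,43), (277,60), (253,67), (259,68)). The three large balls lie on the slots (top crop (683,110), (674,123), (686,136)), with the spout over the white box. Next comes a gentle roll back into the flat part, then a slow tip over the spout.

{"method": "servo_tool", "body": {"slide": [[0.003,-0.003,0.004],[0.006,-0.006,0.008],[0.01,-0.01,0.012],[0.01,-0.01,0.012],[0.01,-0.01,0.012],[0.01,-0.01,0.012],[0.01,-0.01,0.012],[0.01,-0.01,0.012],[0.01,-0.01,0.012],[0.01,-0.01,0.012]], "turn": [0,0,1,2,3,4,5,6,7,8], "grip": [0,0,0,0,0,0,0,0,0,0]}}

```text
time_s: 23.8
position: [0.593, -0.2035, 0.2067]
tcp_rot: [-0.397, 2.497, 0.302]
wrist_force: [1.0, -0.7, -3.2]
opening: 0.0108
grasp_force: 89.2
```

{"method": "servo_tool", "body": {"slide": [[0,0,0],[0,0,0],[0,0,0],[0,0,0],[0,0,0],[0,0,0],[0,0,0],[0,0,0],[0,0,0],[0,0,0]], "turn": [0,0,0,0,0,1,2,3,4,5], "grip": [0,0,0,0,0,0,0,0,0,0]}}

```text
time_s: 24.8
position: [0.593, -0.2035, 0.2067]
tcp_rot: [-0.289, 2.518, 0.337]
wrist_force: [0.1, 0.2, -3.0]
opening: 0.0109
grasp_force: 89.2
```

```bash
python3 - <<'E'
from pan import *
to(.593,-.205,.206)
a=read_camera('scene'); b=read_camera('top')
A=cv2.resize(a[230:400,160:330],(400,400)); B=cv2.resize(b[140:260,330:450],(400,400))
cv2.imwrite('pics/c5.png',np.hstack([A,B])[:,:,::-1])
for n,im in(('scene',a),('top',b)):
  for c in blobs(im,(8,60,150),(22,200,255),12):
    (u,v),s,_=cv2.minAreaRect(c); p=ray(n,u,v,.13)
    if np.hypot(p[0]-.57,p[1]+.24)<.2: print(n,round(u),round(v),s,p)
E
```

```text
slide [ 0.0006 -0.0015  0.0001] dist 0.0016545509800042929 | lean 36.66818889291168 az 30.167756208546688 y az 106.31802489402352 yz 0.17545432025973018 | q [-0.7102  0.2721 -0.332   0.7272  0.5994 -0.8642] p [ 0.593  -0.2035  0.2067] t 24.8
scene 256 305 (11.327415466308594, 9.47046184539795) [ 0.6165 -0.1781  0.13  ]
scene 255 286 (8.0, 10.0) [ 0.5821 -0.1311  0.13  ]
top 368 192 (23.224332809448242, 10.853981971740723) [ 0.5787 -0.1547  0.13  ]
top 376 182 (9.838699340820312, 8.497057914733887) [ 0.6126 -0.1809  0.13  ]
```

View pics/c5.png

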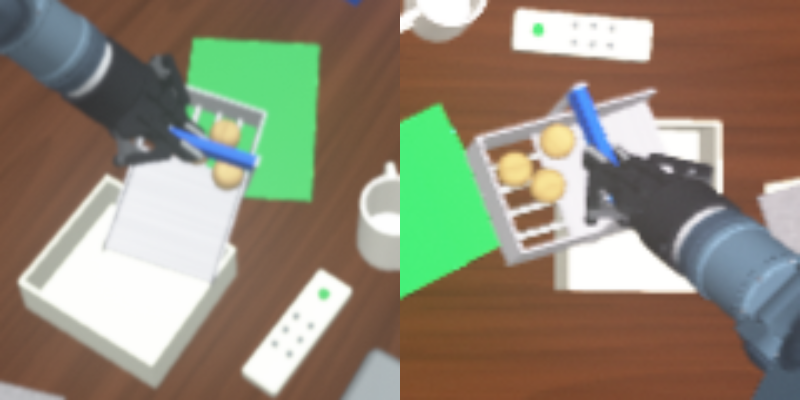

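The crop shows the balls starting to roll off the slots (top crop (556,140), (515,168), (547,185)) and the spout over the white box. I continue slowly.

{"method": "servo_tool", "body": {"slide": [[0,0,0],[0,0,0],[0,0,0],[0,0,0],[0,0,0],[0,0,0],[0,0,0],[0,0,0],[0,0,0],[0,0,0]], "turn": [0,0,0,1,1,2,2,3,3,4], "grip": [0,0,0,0,0,0,0,0,0,0]}}

```text
time_s: 25.9
position: [0.593, -0.2035, 0.2066]
tcp_rot: [-0.202, 2.533, 0.364]
wrist_force: [0.7, 0.6, -2.8]
opening: 0.0105
grasp_force: 89.2
```

{"method": "servo_tool", "body": {"slide": [[0,0,0],[0,0,0],[0,0,0],[0,0,0],[0,0,0],[0,0,0],[0,0,0],[0,0,0],[0,0,0],[0,0,0]], "turn": [1,1,2,3,4,5,6,7,8,9], "grip": [0,0,0,0,0,0,0,0,0,0]}}

```text
time_s: 26.9
position: [0.593, -0.2035, 0.2066]
tcp_rot: [-0.002, 2.555, 0.425]
wrist_force: [-0.7, -0.4, -4.0]
opening: 0.0112
grasp_force: 89.2
```

{"method": "servo_tool", "body": {"slide": [[0,0,0],[0,0,0],[0,0,0],[0,0,0],[0,0,0],[0,0,0],[0,0,0],[0,0,0],[0,0,0],[0,0,0]], "turn": [1,2,3,4,5,6,7,8,9,10], "grip": [0,0,0,0,0,0,0,0,0,0]}}

```text
time_s: 27.9
position: [0.593, -0.2035, 0.2066]
tcp_rot: [0.223, 2.565, 0.491]
wrist_force: [0.7, -0.1, -3.1]
opening: 0.0106
grasp_force: 89.3
```

```bash
cat > balls.py <<'E'
from pan import *
to(.593,-.205,.206)
for n,im in(('scene',read_camera('scene')),('top',read_camera('top'))):
  for c in blobs(im,(8,60,130),(24,220,255),12):
    (u,v),s,_=cv2.minAreaRect(c); p=ray(n,u,v,.03)
    if np.hypot(p[0]-.57,p[1]+.22)<.22: print(n,round(u),round(v),np.round(s),"z.03",p[:2],"z.13",ray(n,u,v,.13)[:2])
E
python3 balls.py
```

```text
slide [-0.0001 -0.0016  0.0001] dist 0.001611890270515007 | lean 36.663490495271915 az 30.165938434476054 y az 86.13781325830331 yz 0.3845302224371625 | q [-0.7103  0.2721 -0.3321  0.7273  0.5994 -0.4628] p [ 0.593  -0.2035  0.2066] t 27.9
scene 256 362 [ 2. 32.] z.03 [ 0.6755 -0.2716] z.13 [ 0.7047 -0.3108]
scene 278 363 [ 3. 43.] z.03 [ 0.7249 -0.245 ] z.13 [ 0.7501 -0.2864]
scene 244 324 [11. 11.] z.03 [ 0.5838 -0.1955] z.13 [ 0.6202 -0.2408]
scene 255 343 [18. 59.] z.03 [ 0.6429 -0.2265] z.13 [ 0.6746 -0.2693]
scene 257 284 [11. 23.] z.03 [ 0.5438 -0.069 ] z.13 [ 0.5834 -0.1244]
top 366 250 [ 17. 137.] z.03 [ 0.3812 -0.1718] z.13 [ 0.3862 -0.1479]
top 386 236 [ 3. 65.] z.03 [ 0.4345 -0.2455] z.13 [ 0.4356 -0.2163]
top 367 214 [17.  2.] z.03 [ 0.5091 -0.1742] z.13 [ 0.5048 -0.1501]
top 436 181 [ 2. 18.] z.03 [ 0.6324 -0.4248] z.13 [ 0.6192 -0.3826]
top 366 188 [19. 16.] z.03 [ 0.6018 -0.1721] z.13 [ 0.5908 -0.1482]
top 420 156 [250.  48.] z.03 [ 0.7208 -0.3664] z.13 [ 0.7012 -0.3284]
```

{"method": "servo_tool", "body": {"slide": [[0,0,0],[0,0,0],[0,0,0],[0,0,0],[0,0,0],[0,0,0]], "turn": [1,2,3,4,4,4], "grip": [0,0,0,0,0,0]}}

```text
time_s: 28.6
position: [0.593, -0.2035, 0.2066]
tcp_rot: [0.311, 2.565, 0.516]
wrist_force: [0.1, -0.6, -4.2]
opening: 0.0108
grasp_force: 89.3
```

```bash
python3 balls.py | grep -v "\[ *[23]\."; python3 - <<'E'
from pan import *
# estimate bar direction/pan: blue bar blobs near the gripper in both views
for n in('scene','top'):
  for c in blobs(read_camera(n),(105,120,60),(125,255,255),15):
    r=cv2.minAreaRect(c)
    p=ray(n,*r[0],.21)
    if np.hypot(p[0]-.59,p[1]+.2)<.15: print(n,np.round(cv2.boxPoints(r)).tolist())
o=get_obs(); Rt=Ro.from_rotvec(o['tcp_rot']).as_matrix(); G=o['position']-.008*Rt[:,2]
phi=40
Q,f,sl=sim(Rt,0,Pg=Ro.from_rotvec(np.radians(phi)*Rt[:,2]).as_matrix()@P0,off=.006); print(sl,"G",G)
def pix(n,p):
    c=camera_info(n); q=c['camera_from_world']@np.r_[p,1]; q=q[:3]*[1,-1,-1]; q=c['K']@q; return (q[:2]/q[2]).round(0)
for nm,p in dict(barA=(14,-66,111),barB=(14,66,111),lipA=(-95,-59,20),lipB=(-95,59,20),endA=(101,-62,45),endB=(101,62,45)).items(): print(nm,pix('scene',G+f(p)),pix('top',G+f(p)))
E
```

```text
slide [-0.0002 -0.0016  0.    ] dist 0.0016517577233615222 | lean 36.66303556539187 az 30.177414694283883 y az 82.40252936348881 yz 0.41488001251048356 | q [-0.7102  0.2722 -0.3321  0.7273  0.5994 -0.3945] p [ 0.593  -0.2035  0.2066] t 28.6
scene 242 324 [11. 11.] z.03 [ 0.5809 -0.2009] z.13 [ 0.6176 -0.2458]
scene 254 340 [20. 61.] z.03 [ 0.6371 -0.2216] z.13 [ 0.6693 -0.2648]
scene 252 290 [9. 9.] z.03 [ 0.5429 -0.0902] z.13 [ 0.5826 -0.1439]
scene 264 288 [10. 11.] z.03 [ 0.5694 -0.0675] z.13 [ 0.607 -0.123]
top 366 250 [ 17. 137.] z.03 [ 0.381  -0.1718] z.13 [ 0.3859 -0.1479]
top 367 214 [17.  3.] z.03 [ 0.5094 -0.1742] z.13 [ 0.5051 -0.1501]
top 363 194 [9. 4.] z.03 [ 0.5826 -0.1611] z.13 [ 0.573 -0.138]
top 436 181 [17.  2.] z.03 [ 0.6324 -0.423 ] z.13 [ 0.6192 -0.381 ]
top 368 184 [22. 15.] z.03 [ 0.6194 -0.1798] z.13 [ 0.6071 -0.1553]
top 421 156 [252.  48.] z.03 [ 0.7211 -0.3704] z.13 [ 0.7015 -0.3321]
scene [[225.0, 282.0], [228.0, 278.0], [264.0, 305.0], [261.0, 309.0]]
top [[385.0, 166.0], [392.0, 166.0], [394.0, 185.0], [387.0, 186.0]]
[22.4099  8.0998] G [ 0.5889 -0.2059  0.2131]
barA [262. 306.] [394. 164.]
barB [220. 275.] [393. 205.]
lipA [240. 345.] [401. 178.]
lipB [204. 319.] [401. 212.]
endA [285. 281.] [358. 165.]
endB [247. 255.] [357. 203.]
```

One ball is in the flat part and two still rest on the slots. I'll lower the lip into the white box before tilting further, so that fast balls stay below the rim. Checking wall clearance first.

```bash
python3 - <<'E'
from pan import *
o=get_obs(); Rt=Ro.from_rotvec(o['tcp_rot']).as_matrix()
Pg=Ro.from_rotvec(np.radians(40)*Rt[:,2]).as_matrix()@P0
C=np.array([.555,-.299])
pts=[(x,y,(0 if x>=-50 else (-50-x)*.36)) for x in range(-95,102,5) for y in range(-62,63,4)]
for ph in (50,60,70,80):
    Q,f,sl=sim(Rt,ph-40,Pg=Pg,off=.006); F=np.array([f(p) for p in pts])
    ex=np.mean([f((-95,y,20)) for y in(-41,-5,31)],0); out=-Q[:2,0]/np.linalg.norm(Q[:2,0])
    for d in(.03,.045):
        Gxy=C-ex[:2]-d*out
        W=F+np.r_[Gxy,0]
        r=np.abs(W[:,:2]-C); over=((r[:,0]<.096)&(r[:,1]<.086))&~((r[:,0]<.080)&(r[:,1]<.070)); inside=(r[:,0]<.08)&(r[:,1]<.07)
        gz=.072-W[over,2].min(); gz=max(gz,.02-W[inside,2].min())
        t=Gxy.tolist()+[gz]; t=np.array(t)
        lz=[(gz+f((-95,y,20))[2]).round(3) for y in(-60,0,60)]
        print(ph,sl.round(0),d,"G",t.round(3),"TCP",(t+.008*Rt[:,2]).round(3),"lip z",lz, "min in",(gz+F[:,2].min()).round(3))
E
```

```text
50 [27. 12.] 0.03 G [ 0.587 -0.213  0.199] TCP [ 0.591 -0.211  0.192] lip z [np.float64(0.067), np.float64(0.079), np.float64(0.091)] min in 0.064
50 [27. 12.] 0.045 G [ 0.592 -0.199  0.202] TCP [ 0.596 -0.197  0.196] lip z [np.float64(0.071), np.float64(0.083), np.float64(0.094)] min in 0.067
60 [32. 18.] 0.03 G [ 0.606 -0.231  0.205] TCP [ 0.61  -0.228  0.199] lip z [np.float64(0.067), np.float64(0.083), np.float64(0.099)] min in 0.064
60 [32. 18.] 0.045 G [ 0.613 -0.217  0.21 ] TCP [ 0.617 -0.215  0.203] lip z [np.float64(0.071), np.float64(0.087), np.float64(0.103)] min in 0.068
70 [35. 24.] 0.03 G [ 0.622 -0.251  0.212] TCP [ 0.626 -0.249  0.206] lip z [np.float64(0.069), np.float64(0.089), np.float64(0.11)] min in 0.065
70 [35. 24.] 0.045 G [ 0.631 -0.239  0.216] TCP [ 0.635 -0.237  0.21 ] lip z [np.float64(0.073), np.float64(0.093), np.float64(0.114)] min in 0.069
80 [39. 31.] 0.03 G [ 0.635 -0.274  0.216] TCP [ 0.639 -0.272  0.209] lip z [np.float64(0.069), np.float64(0.095), np.float64(0.12)] min in 0.066
80 [39. 31.] 0.045 G [ 0.647 -0.264  0.22 ] TCP [ 0.651 -0.262  0.214] lip z [np.float64(0.074), np.float64(0.099), np.float64(0.125)] min in 0.07
```

{"method": "servo_tool", "body": {"slide": [[0,0,0],[0,0,0],[0,0,0],[0,0,0]], "turn": [0,0,0,0], "grip": [0,0,0,0]}}

```text
time_s: 29.2
position: [0.5931, -0.2035, 0.2067]
tcp_rot: [0.311, 2.564, 0.516]
wrist_force: [0.3, -0.1, -2.0]
opening: 0.0109
grasp_force: 89.2
```

```bash
python3 balls.py | grep scene; python3 - <<'E'
from pan import *
# triangulate: pan coordinates of balls using ray/plane at ball height in pan frame
o=get_obs(); Rt=Ro.from_rotvec(o['tcp_rot']).as_matrix(); G=o['position']-.008*Rt[:,2]
Q,f,sl=sim(Rt,0,Pg=Ro.from_rotvec(np.radians(40)*Rt[:,2]).as_matrix()@P0,off=.006)
O=G+f((0,0,0))
def panxy(n,u,v,h=.027):
    c=camera_info(n);K=c['K'];T=np.linalg.inv(c['camera_from_world']);d=T[:3,:3]@(np.linalg.inv(K)@[u,v,1.]*[1,-1,-1]);o_=T[:3,3]
    s=(h-Q[:,2]@(o_-O))/(Q[:,2]@d); return Q.T@(o_+s*d-O)
im=read_camera('top')
for c in blobs(im,(8,60,130),(24,220,255),12):
    (u,v),s,_=cv2.minAreaRect(c)
    p=panxy('top',u,v)
    if abs(p[0])<.12 and abs(p[1])<.09: print('top',round(u),round(v),s,p)
im=read_camera('scene')
for c in blobs(im,(8,60,130),(24,220,255),12):
    (u,v),s,_=cv2.minAreaRect(c); p=panxy('scene',u,v)
    if abs(p[0])<.12 and abs(p[1])<.09: print('scene',round(u),round(v),s,p)
E
```

```text
scene 222 366 [11. 11.] z.03 [ 0.6089 -0.3275] z.13 [ 0.6434 -0.3623]
scene 257 360 [ 2. 29.] z.03 [ 0.6758 -0.266 ] z.13 [ 0.7049 -0.3057]
scene 236 332 [12. 26.] z.03 [ 0.5816 -0.2269] z.13 [ 0.6183 -0.2697]
scene 255 341 [19. 56.] z.03 [ 0.6403 -0.2215] z.13 [ 0.6722 -0.2647]
top 367 214 (17.029272079467773, 2.6198880672454834) [0.0486 0.0891 0.027 ]
top 363 194 (8.825225830078125, 3.9223227500915527) [0.0654 0.0244 0.027 ]
top 362 187 (4.0, 7.0) [0.068  0.0022 0.027 ]
top 406 187 (23.768489837646484, 8.246211051940918) [-0.109  -0.0268  0.027 ]
top 362 180 (3.0, 8.0) [ 0.0708 -0.019   0.027 ]
scene 235 334 (11.0, 12.0) [-0.0786 -0.0321  0.027 ]
scene 255 340 (19.550838470458984, 55.05104064941406) [-0.0627 -0.0839  0.027 ]
```

They are rolling out now: one is already in the white box at (0.609, -0.328). I hold the pan still.

{"method": "servo_tool", "body": {"slide": [[0,0,0],[0,0,0],[0,0,0],[0,0,0],[0,0,0],[0,0,0]], "turn": [0,0,0,0,0,0], "grip": [0,0,0,0,0,0]}}

```text
time_s: 30.0
position: [0.593, -0.2035, 0.2066]
tcp_rot: [0.311, 2.564, 0.516]
wrist_force: [-0.2, 0.3, -2.7]
opening: 0.0108
grasp_force: 89.3
```

```bash
python3 balls.py | grep -v "\[ *[234]\."
```

```text
slide [-0.0002 -0.0016  0.0001] dist 0.0016298596144269074 | lean 36.66616428557126 az 30.167710932504228 y az 82.4004092528862 yz 0.414860500235883 | q [-0.7103  0.2721 -0.332   0.7273  0.5994 -0.3944] p [ 0.593  -0.2035  0.2066] t 30.0
scene 222 368 [12. 22.] z.03 [ 0.6097 -0.3318] z.13 [ 0.6441 -0.3662]
scene 244 341 [ 5. 11.] z.03 [ 0.6153 -0.2396] z.13 [ 0.6493 -0.2814]
scene 256 340 [19. 57.] z.03 [ 0.6415 -0.2199] z.13 [ 0.6734 -0.2633]
top 368 254 [  9. 138.] z.03 [ 0.3675 -0.1789] z.13 [ 0.3735 -0.1544]
top 367 214 [17.  3.] z.03 [ 0.5093 -0.1742] z.13 [ 0.505  -0.1501]
top 363 194 [9. 4.] z.03 [ 0.5826 -0.1611] z.13 [ 0.573 -0.138]
top 412 189 [ 8. 19.] z.03 [ 0.6023 -0.336 ] z.13 [ 0.5912 -0.3003]
top 419 156 [249.  49.] z.03 [ 0.7239 -0.3653] z.13 [ 0.7041 -0.3274]
```

{"method": "servo_tool", "body": {"slide": [[0,0,0],[0,0,0],[0,0,0],[0,0,0],[0,0,0],[0,0,0],[0,0,0],[0,0,0],[0,0,0],[0,0,0]], "turn": [1.5,3,4.5,6,7.5,9,10.5,12,12,12], "grip": [0,0,0,0,0,0,0,0,0,0]}}

```text
time_s: 31.1
position: [0.593, -0.2035, 0.2066]
tcp_rot: [0.584, 2.546, 0.591]
wrist_force: [0.3, 0.2, -2.7]
opening: 0.0109
grasp_force: 89.4
```

```bash
python3 balls.py | grep -v "\[ *[234]\."
```

```text
slide [-0.0005 -0.0015  0.    ] dist 0.001637521399099301 | lean 36.664380039507655 az 30.174360111978267 y az 70.2234918786066 yz 0.49509871702123087 | q [-0.7102  0.2722 -0.3321  0.7273  0.5994 -0.1851] p [ 0.593  -0.2035  0.2066] t 31.1
scene 222 368 [12. 22.] z.03 [ 0.6097 -0.3318] z.13 [ 0.6441 -0.3662]
scene 242 340 [11. 11.] z.03 [ 0.6067 -0.2383] z.13 [ 0.6413 -0.2802]
scene 254 338 [23. 56.] z.03 [ 0.6327 -0.2185] z.13 [ 0.6652 -0.2619]
top 366 250 [ 17. 137.] z.03 [ 0.381  -0.1718] z.13 [ 0.3859 -0.1479]
top 388 236 [71.  3.] z.03 [ 0.4346 -0.2527] z.13 [ 0.4357 -0.2229]
top 367 213 [17.  4.] z.03 [ 0.5125 -0.1744] z.13 [ 0.508  -0.1503]
top 362 191 [7. 4.] z.03 [ 0.5915 -0.1563] z.13 [ 0.5812 -0.1335]
top 412 189 [ 8. 19.] z.03 [ 0.6023 -0.336 ] z.13 [ 0.5912 -0.3003]
top 436 181 [18.  2.] z.03 [ 0.6324 -0.4248] z.13 [ 0.6192 -0.3826]
top 419 158 [253.  49.] z.03 [ 0.7155 -0.3628] z.13 [ 0.6963 -0.3251]
```

A third ball-sized blob shows at scene (242,340), which fits the box floor at (0.607, -0.238), and the other two are at (222,368). I lift away, level the pan and recheck.

{"method": "servo_tool", "body": {"slide": [[0,0,-0.015],[0,0,-0.03],[0,0,-0.03],[0,0,-0.03],[0,0,-0.03],[0,0,-0.03],[0,0,-0.03],[0,0,-0.03],[0,0,-0.03],[0,0,-0.03]], "turn": [0,0,-6,-13,-20,-27,-34,-41,-47,-52], "grip": [0,0,0,0,0,0,0,0,0,0]}}

```text
time_s: 32.2
position: [0.5775, -0.2125, 0.2307]
tcp_rot: [-0.575, 2.452, 0.244]
wrist_force: [-1.0, 0.5, -3.1]
opening: 0.0109
grasp_force: 89.2
```

```bash
python3 - <<'E'
from pan import *
o=get_obs(); Rt=Ro.from_rotvec(o['tcp_rot']).as_matrix()
M=np.array([.5383,-.0224]); a=np.radians(117.4)
# pan middle at mat centre -> grasp point
G=np.r_[M,.003]+P0@np.array([.014,.006,.100]); T=G+.008*Rt[:,2]
print("place TCP",T,"bar now/orig x diff"); to(T[0],T[1],T[2]+.10); print("down",Rt.T@[0,0,-.1])
E
python3 balls.py | grep -v "\[ *[234]\."
```

```text
place TCP [ 0.5307 -0.0103  0.0966] bar now/orig x diff
slide [-0.0155  0.1997  0.0639] dist 0.21026228123822896 | lean 36.6688165116991 az 30.180502521156264 y az 117.12895516212983 yz 0.03960353254020668 | q [-0.743   0.2444 -0.3012  0.808   0.6069 -1.1351] p [ 0.5775 -0.2125  0.2307] t 32.2
down [ 0.0596 -0.004   0.0802]
slide [ 0.0009 -0.0014  0.03  ] dist 0.03008642478334937 | lean 36.6688165116991 az 30.180502521156264 y az 117.12895516212983 yz 0.03960353254020668 | q [-0.743   0.2444 -0.3012  0.808   0.6069 -1.1351] p [ 0.5775 -0.2125  0.2307] t 32.2
scene 222 368 [12. 22.] z.03 [ 0.6097 -0.3318] z.13 [ 0.6441 -0.3662]
scene 257 339 [15. 50.] z.03 [ 0.6414 -0.2151] z.13 [ 0.6733 -0.2589]
top 368 254 [  9. 141.] z.03 [ 0.3681 -0.1808] z.13 [ 0.374  -0.1562]
top 396 242 [ 5. 55.] z.03 [ 0.4136 -0.2813] z.13 [ 0.4162 -0.2494]
top 428 175 [28.  3.] z.03 [ 0.6541 -0.3959] z.13 [ 0.6393 -0.3558]
top 427 168 [ 6. 34.] z.03 [ 0.6791 -0.3926] z.13 [ 0.6625 -0.3527]
top 419 165 [253.  66.] z.03 [ 0.6885 -0.3638] z.13 [ 0.6712 -0.326 ]
```

{"method": "servo_tool", "body": {"slide": [[-0.001,0.01,0.003],[-0.002,0.03,0.01],[-0.004,0.055,0.018],[-0.006,0.08,0.026],[-0.009,0.11,0.035],[-0.011,0.14,0.045],[-0.013,0.17,0.055],[-0.015,0.19,0.061],[-0.0155,0.2,0.064],[-0.0155,0.2,0.064]], "turn": [0,0,0,0,0,0,0,0,0,0], "grip": [0,0,0,0,0,0,0,0,0,0]}}

```text
time_s: 33.3
position: [0.53, -0.0082, 0.1964]
tcp_rot: [-0.572, 2.454, 0.247]
wrist_force: [0.1, -0.3, -3.1]
opening: 0.0109
grasp_force: 89.2
```

```bash
python3 balls.py | grep -v "\[ *[234]\."; python3 -c "
from h import *
to(.5307,-.0103,.0966)"
```

```text
slide [ 0.0158 -0.2034 -0.0347] dist 0.20689471815186003 | lean 36.62910622163991 az 30.369502703396535 y az 117.03687524778049 yz 0.04317855624622716 | q [-0.4203 -0.0214 -0.7282  0.456   0.5069 -0.7708] p [ 0.53   -0.0082  0.1964] t 33.3
scene 222 368 [12. 22.] z.03 [ 0.6097 -0.3318] z.13 [ 0.6441 -0.3662]
scene 242 340 [11. 12.] z.03 [ 0.6075 -0.2395] z.13 [ 0.6421 -0.2813]
scene 260 339 [44. 30.] z.03 [ 0.6488 -0.21  ] z.13 [ 0.68   -0.2541]
top 411 198 [248. 130.] z.03 [ 0.5714 -0.3352] z.13 [ 0.5626 -0.2994]
slide [ 0.0608 -0.0037  0.0803] dist 0.10076570289500167 | lean 36.68482628143513 az 30.083049099339473 y az 116.9334226842971 yz 0.0408968744094548 | q [-0.4227 -0.0198 -0.7246  0.4559  0.5065 -0.7716] p [ 0.5317 -0.0103  0.1974] t 33.4
```

All three large balls are in the white box: a pair at (222,368) and one at (242,340), unchanged with the pan gone. Lowering onto the mat.

{"method": "servo_tool", "body": {"slide": [[0.006,0,0.008],[0.016,-0.001,0.021],[0.027,-0.002,0.036],[0.038,-0.002,0.05],[0.047,-0.003,0.062],[0.053,-0.003,0.07],[0.056,-0.004,0.074],[0.058,-0.004,0.0765],[0.058,-0.004,0.0765],[0.058,-0.004,0.0765]], "turn": [0,0,0,0,0,0,0,0,0,0], "grip": [0,0,0,0,0,0,0,0,0,0]}}

```text
time_s: 34.4
position: [0.5371, -0.0108, 0.1086]
tcp_rot: [-0.574, 2.434, 0.245]
wrist_force: [-14.1, 3.6, 30.1]
opening: 0.0112
grasp_force: 96.2
```

```bash
python3 -c "
from h import *
to(.5307,-.0103,.0966); print(get_obs()['wrist_force'])"
```

```text
slide [0.0118 0.0029 0.0063] dist 0.013664756392704572 | lean 37.65563191816281 az 29.956751187926308 y az 117.23415539938958 yz 0.036629148336590284 | q [-0.4259  0.121  -0.8736  0.1536  0.5195 -0.7748] p [ 0.5371 -0.0108  0.1086] t 34.4
[-14.129    3.5716  30.1327]
```

The pan has rolled a few degrees in the grip, so one edge touches early. I ease the grip to let it settle flat while lowering, then release.

{"method": "servo_tool", "body": {"slide": [[0,0,0],[0,0,0],[0,0,0],[0.002,0,0.001],[0.004,0,0.003],[0.006,0,0.004],[0.007,0,0.005],[0.007,0,0.005]], "turn": [0,0,0,0,0,0,0,0], "grip": [0,0,0,0,0,0,0,0], "squeeze": 20}}

```text
time_s: 35.2
position: [0.5383, -0.0112, 0.1076]
tcp_rot: [-0.575, 2.42, 0.246]
wrist_force: [-49.0, -1.0, 84.5]
opening: 0.0112
grasp_force: 104.8
```

```bash
python3 -c "
from h import *
to(.5307,-.0103,.0966); print(get_obs()['wrist_force'],get_obs()['grasp_force'])"
```

```text
slide [0.0119 0.004  0.0048] dist 0.013443776470057029 | lean 38.44758140308381 az 29.85561514786411 y az 117.40690911630257 yz 0.0339017060944633 | q [-0.4321  0.1244 -0.8844  0.131   0.5316 -0.7796] p [ 0.5383 -0.0112  0.1076] t 35.2
[-49.0382  -0.9646  84.5301] 104.84479665756226
```

{"method": "servo_tool", "body": {"slide": [[-0.006,0,-0.005],[-0.009,0,-0.01],[-0.009,0,-0.01],[-0.009,0,-0.01]], "turn": [0,0,0,0], "grip": [0,0,0,0]}}

```text
time_s: 35.6
position: [0.5325, -0.0129, 0.1091]
tcp_rot: [-0.57, 2.447, 0.241]
wrist_force: [-10.9, -1.8, 20.3]
opening: 0.0109
grasp_force: 94.8
```

```bash
python3 - <<'E'
from pan import *
to(.5307,-.0103,.0966); o=get_obs(); print(o['wrist_force'],o['grasp_force'])
for n in('scene','top'):
  for c in blobs(read_camera(n),(105,120,60),(125,255,255),15):
    r=cv2.minAreaRect(c); p=ray(n,*r[0],.11)
    if np.hypot(p[0]-.53,p[1])<.15: b=cv2.boxPoints(r); print(n,b.round(1).tolist(),[ray(n,*q,.12)[:2].round(3).tolist() for q in b])
Rt=Ro.from_rotvec(o['tcp_rot']).as_matrix(); G=o['position']-.008*Rt[:,2]
Q,f,sl=sim(Rt,0,off=.006)
def pix(n,p):
    c=camera_info(n); q=c['camera_from_world']@np.r_[p,1]; q=q[:3]*[1,-1,-1]; q=c['K']@q; return (q[:2]/q[2]).round(1)
for nm,p in dict(barA=(14,-66,111),barB=(14,66,111)).items(): print(nm,pix('scene',G+f(p)),pix('top',G+f(p)),(G+f(p)).round(3))
E
```

```text
slide [0.0079 0.0026 0.0098] dist 0.012866343359391805 | lean 36.9873838068791 az 29.795724383162195 y az 116.93638192729348 yz 0.03754674954120754 | q [-0.4292  0.113  -0.8719  0.1725  0.5111 -0.7773] p [ 0.5325 -0.0129  0.1091] t 35.6
[-10.9065  -1.8378  20.2554] 94.81155753135681
scene [[259.70001220703125, 254.1999969482422], [261.0, 247.8000030517578], [287.6000061035156, 253.39999389648438], [286.20001220703125, 259.79998779296875]] [[0.53, -0.029], [0.52, -0.008], [0.595, 0.016], [0.603, -0.006]]
top [[314.0, 190.1999969482422], [317.29998779296875, 188.3000030517578], [331.79998779296875, 213.60000610351562], [328.3999938964844, 215.5]] [[0.584, 0.024], [0.59, 0.013], [0.506, -0.036], [0.5, -0.025]]
barA [287.2 251. ] [316.  187.5] [0.592 0.018 0.126]
barB [240.9 248. ] [334.1 222.9] [ 0.475 -0.043  0.126]
```

{"method": "servo_tool", "body": {"slide": [[-0.003,0,-0.004],[-0.003,0,-0.004],[-0.003,0,-0.004],[-0.003,0,-0.004],[-0.003,0,-0.004],[-0.003,0,-0.004],[-0.003,0,-0.004]], "turn": [0,0,0,0,0,0,0], "grip": [0,0.14,0.16,0.18,0.2,0.2,0.2], "squeeze": 20}}

```text
time_s: 36.4
position: [0.5293, -0.0112, 0.1109]
tcp_rot: [-0.57, 2.454, 0.246]
wrist_force: [-0.6, -0.6, 0.6]
opening: 0.0171
grasp_force: 0.0
```

```bash
python3 - <<'E'
from pan import *
to(.5307,-.0103,.0966); o=get_obs(); print(o['wrist_force'],o['grasp_force'],o['opening'])
for n in('scene','top'):
  for c in blobs(read_camera(n),(105,120,60),(125,255,255),15):
    r=cv2.minAreaRect(c); p=ray(n,*r[0],.11)
    if np.hypot(p[0]-.53,p[1])<.15: b=cv2.boxPoints(r); print(n,b.round(1).tolist(),[ray(n,*q,.113)[:2].round(3).tolist() for q in b])
E
```

```text
slide [ 0.0071 -0.0004  0.0124] dist 0.01435971785944032 | lean 36.65289319150207 az 30.19926954495411 y az 116.955795089077 yz 0.042063166476811215 | q [-0.4277  0.1058 -0.8689  0.1901  0.5089 -0.7772] p [ 0.5293 -0.0112  0.1109] t 36.4
[-0.6417 -0.5557  0.6397] 0.0 0.01711932544062968
scene [[262.29998779296875, 255.89999389648438], [263.1000061035156, 249.5], [279.29998779296875, 251.5], [278.5, 257.8999938964844]] [[0.536, -0.026], [0.525, -0.005], [0.569, 0.013], [0.579, -0.007]]
top [[315.79998779296875, 196.6999969482422], [319.20001220703125, 194.6999969482422], [330.79998779296875, 213.89999389648438], [327.3999938964844, 216.0]] [[0.563, 0.017], [0.57, 0.006], [0.505, -0.034], [0.498, -0.022]]
```

The pan has settled in the loose jaws. I open fully and back out along the tool axis, then check level and position by triangulation.

{"method": "servo_tool", "body": {"slide": [[0,0,0],[0,0,0],[0,0,0],[0,0,-0.01],[0,0,-0.03],[0,0,-0.06],[0,0,-0.1],[0,0,-0.14],[0,0,-0.18],[0,0,-0.2]], "turn": [0,0,0,0,0,0,0,0,0,0], "grip": [0.5,0.8,0.8,0.8,0.8,0.8,0.8,0.8,0.8,0.8]}}

```text
time_s: 37.5
position: [0.4259, -0.0725, 0.2745]
tcp_rot: [-0.57, 2.452, 0.241]
wrist_force: [0.9, -0.5, -0.3]
opening: 0.0683
grasp_force: 0.0
```

```bash
python3 - <<'E'
from pan import *
to(.5307,-.0103,.0966); o=get_obs(); print(o['wrist_force'],o['opening'])
I={n:read_camera(n) for n in('scene','top','wrist')}
for n in('scene','top','wrist'):
  c0=camera_info(n)
  for c in blobs(I[n],(105,120,50),(125,255,255),15):
    r=cv2.minAreaRect(c); p=ray(n,*r[0],.11,c0)
    if np.hypot(p[0]-.53,p[1])<.12: b=cv2.boxPoints(r); print(n,b.round(1).tolist(),[ray(n,*q,.111,c0)[:2].round(3).tolist() for q in b])
for c in blobs(I['top'],(55,120,60),(75,255,255),15):
    (u,v),s,a=cv2.minAreaRect(c)
    print("green",(round(u),round(v)),np.round(s),round(a),cv2.contourArea(c),ray('top',u,v,.003)[:2])
E
```

```text
slide [0.0089 0.0013 0.2155] dist 0.21564845273395347 | lean 36.74292384476458 az 29.81286093095223 y az 116.88532348207882 yz 0.038100463338528845 | q [-0.7412 -0.2022 -0.6436  0.906   0.6063 -1.1277] p [ 0.4259 -0.0725  0.2745] t 37.5
[ 0.8779 -0.542  -0.3085] 0.0682999336248586
scene [[236.6999969482422, 254.8000030517578], [237.1999969482422, 248.5], [279.20001220703125, 251.3000030517578], [278.79998779296875, 257.6000061035156]] [[0.472, -0.06], [0.459, -0.04], [0.567, 0.015], [0.578, -0.004]]
top [[316.6000061035156, 196.1999969482422], [319.79998779296875, 194.60000610351562], [336.20001220703125, 227.39999389648438], [333.0, 229.0]] [[0.565, 0.014], [0.57, 0.003], [0.46, -0.053], [0.455, -0.042]]
wrist [[278.0, 134.0], [288.0, 134.0], [288.0, 210.0], [278.0, 210.0]] [[0.465, -0.049], [0.461, -0.041], [0.569, 0.017], [0.574, 0.005]]
green (317, 231) [ 4. 16.] 63 55.5 [0.446  0.0008]
green (314, 225) [ 4. 16.] 63 56.0 [0.469  0.0126]
green (311, 219) [ 4. 16.] 63 56.0 [0.4907 0.0237]
green (308, 213) [ 4. 17.] 63 56.5 [0.5141 0.0348]
green (304, 207) [ 4. 16.] 63 55.5 [0.5355 0.0466]
green (323, 206) [47. 66.] 62 958.5 [ 0.5384 -0.0216]
```

The pan stands level on the mat: all three views agree, with its middle about 22 mm from the mat's centre and its edges within the mat. The gripper is clear, so I'm handing in.

```bash
python3 -c "
from plant import *
print(finish_job())"
```

```text
the job is handed in; nothing more can be done
None
```

The job is handed in: by my camera measurements, all four small balls are in the blue box, all three large ones in the white box, and the empty pan is released upright on the mat, about 22 mm from its centre (the wrist force briefly reached about 98 N of the 120 N limit while setting the pan down; no verdict was returned).

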